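Turn the washed sample cups over into the loading tray

ROBOT

A 6-joint arm with a two-finger parallel gripper is mounted at the origin on a cart in front of the work surface, level with it; the furniture and walls round the work are solid. World frame = base frame: x ahead of the robot, y to its left, z up, the work surface at z = 0. Lengths are in mm, angles in rad, forces in N, time in s.
With the tool pointing down it reaches from about 275 to 1000 mm from the base axis. Payload 8.4 kg.
Tool frame: the origin (TCP) lies at the very end of the fingers, on their centre line; the grasp point (between the pads) lies 19 mm behind it (r.tcp_to_grasp is the distance from the TCP to the grasp point, in mm); z points along the fingers, y is the line along which they close (so a half turn about z gives the same grasp; the last joint's range is limited). The gripper opens to 85 mm and grips with 20 to 120 N. Pads are 22 mm wide; open, the fingers measure 114 mm over their backs; the gripper's body (76 mm by 85 mm) begins 54 mm behind the grasp point. The pads swing forward as they close: fully open they stand 13 mm farther back than shut.
Start: joints at [-1.351, 0.353, 1.633, -0, 1.155, -0.002], TCP at [137.489, -609.692, 231.281] pointing down, gripper open.
Joint ranges: [-2.63, 2.63], [-0.92, 2.1], [0.06, 2.66], [-1.3, 4.44], [0, 2.69], [-3.02, 3.02]. Speed limits (rad/s): [2.22, 2.22, 2.79, 3.14, 3.14, 3.14].

INTERFACE

Orientations are given as [roll, pitch, yaw] about the fixed x, y, z axes, in that order (R = Rz(yaw) Ry(pitch) Rx(roll)).
In Python, from rig import r gives the robot as it stands. The module is installed in compiled form; this text tells all that it offers.
- The arm moves only by the tool play_rows, never from a script. Its argument "rows" is a list of rows, each an object with "dp": the shift along the tool's x, y, z in units of 40 mm (1.0 is 40 mm), a list of three; "turn": the turn, a rotation vector about the tool's x, y, z in units of 6 degrees (1.0 is 6 degrees), a list of three; "fingers": the closure, from 0 (fully open) to 1 (shut). In form: [{"dp": [tx, ty, tz], "turn": [wx, wy, wz], "fingers": fingers}, ...]. A call has 1 to 5 rows; each row shifts and turns the commanded pose from where the row before left it, along the tool's axes as they then stand; what a row does not reach is not made up. A row lasts 1/12 s, in which the tool goes at most 41.7 mm and 7.16 degrees, less where a joint would pass 70% of its speed; a pose out of reach is approached as far as the arm can. A call is refused whole if a number of a shift passes 1 or a number of a turn 1, either way. A call with a gripper value outside its range is refused whole. The fingers move at their own pace and stop on an object; "force" is the grip in N (left out, the last holds). Time passes only in rows, so rows that do not move let the fingers close. It gives the time, the measured TCP pose, the force, the opening and the grip force at its end, in the units of the state.
- r.sense(): the state, without advancing time (a new reading comes with each control period).
- r.grab_frame(name): name is "scene" or "top"; returns a dict with "pixels" (384x512x3 uint8, red, green, blue), "fx", "fy", "cx", "cy" (pixels), "pose" (4x4, takes a point from camera to world coordinates). Camera axes: x right, y down, z forward; pixel columns grow to the right and rows downward; lengths in mm; the calibration is good to about 2 mm. A picture is of the moment at which its call begins. There is no depth.
- r.sign_off(): hands the job in; it is judged then, once.
The state is a dict: "clock": time; "qpos": joint angles; "qvel": joint speeds; "joint_efforts": joint torques, N m; "eef_pos": TCP position; "tcp_rot": TCP orientation; "contact_force": force on the tool from outside, world axes, zero at the start; "wrist_torque": the same for the moment, N m; "opening": opening from 0.0 (shut) to 1.0 (fully open); "grasp_force": force on a finger pad.
Only numpy, scipy, OpenCV 4.12 (cv2) and the standard library are available. Lean on these libraries where they do the work, as an engineer would, in place of code of your own. Each camera call takes 0.05 s, during which the arm holds its last target. There are 200 camera calls.

TASK

The three washed sample cups stand mouth-down in the drying tray on the shelf of the turning stand; they must end mouth-up in the empty loading tray that lies face-down on the worktop. Cap the drying tray with the empty one as it lies, push the pair along the shelf fully home into the turning sleeve, swing the crank over the top to its other stop, and draw the pair wholly back out onto the shelf. Then lift the drying tray, now on top, off and lay it flat on the worktop; spill no cup and leave the bottle, the timer and the vial where they stand.

Things in the scene. Friction and masses are not known exactly. Their poses are not given: they have to be found in the camera images.
- stand: turning stand, fixed, painted grey metal. Origin on the worktop (z = 0), y along its length and turning axis, z up. From -y to +y: shelf (y = -187 to -29 mm), open gap to y = 11, turning sleeve to y = 93, bearing post 83 mm high at y = 99 to 115, crank arm at y = 117 to 124, then the crank pin. The turning axis is at x = 0, z = 60 mm. The base plate is 110 mm wide and 8 mm thick.
- shelf_mid (a point): middle of the shelf's top, 41 mm above the worktop, y = -108 mm on the stand. The shelf is 158 mm long, between two side rails 40 mm apart inside, 5 mm thick, that rise 7.5 mm above it, spread a little at the outer end. That end is open, so a pair can be pushed at its end face; a pair wholly out on the shelf has its middle at or beyond y = -80 mm (towards -y).
- home_mid (a point): middle of the underside of a pair that is fully home in the sleeve, y = 37 mm on the stand (fixed to the stand). The sleeve is a box tube, inside 40 wide and 38.6 mm high, level with the shelf, rounded lips at y = 11 mm, closed back at y = 89 mm, at most 28 mm from axis to outside face. A home pair touches the back and its last 30 mm stand out in the gap, free to turn and be gripped.
- sleeve (a joint): angle of the turning sleeve and its crank, rad: 0 at the start (crank level, towards the stand's -x side), pi when upside down (crank level towards the stand's +x side, at the stop). The crank goes over the top, stays where it is left and needs about 1 N at the pin.
- crank_pin (a point): middle of the round crank pin, 12 mm thick, 48 mm long, parallel to the stand's y axis, 55 mm from the turning axis, at y = 148 mm on the stand; 60 mm above the worktop at both ends of its travel, 115 mm at the top. As it is round, a grip on it may keep its own orientation while the crank swings.
- tray_a: drying tray with drain slots, white plastic, 104 long (its y), 36 wide (its x), 18 mm high, walls and floor 3 mm; three cells 30 x 31 mm in a row at y = -33, 0, +33 mm, cross walls end 2 mm below the rim; 60 to 110 g. Origin at the centre of its underside, z towards the open side. Starts open side up on the shelf between the rails, y along the stand's y, holding the cups.
- tray_b: empty loading tray, plain floor, otherwise the size, axes and cells of tray_a. Starts face-down on the worktop, so its origin is on its upper face, 18 mm up, and its z points down. Set face-down on tray_a, plain rim on rim (they do not lock), the pair is 36 mm high; the cups inside have 4 mm play in height and cannot turn over.
- cup0: a grey sample cup, 26 mm high, 25 mm across the rim and 18 mm across the base, about 12 g. Origin at the centre of its base, z towards its mouth. It starts mouth-down in one cell of tray_a (z pointing down), standing 11 mm proud of the tray's rim.
- cup1: a grey sample cup, 26 mm high, 25 mm across the rim and 18 mm across the base, about 12 g. Origin at the centre of its base, z towards its mouth. It starts mouth-down in one cell of tray_a (z pointing down), standing 11 mm proud of the tray's rim.
- cup2: a grey sample cup, 26 mm high, 25 mm across the rim and 18 mm across the base, about 12 g. Origin at the centre of its base, z towards its mouth. It starts mouth-down in one cell of tray_a (z pointing down), standing 11 mm proud of the tray's rim.
- bottle: bystander: small bottle 42 mm wide, 88 mm tall with a white cap, origin at its foot. Leave alone.
- timer: bystander: flat white timer, 64x66x19 mm, origin at its underside. Leave alone.
- vial: bystander: vial with a wide lid, 37 mm wide, 66 mm tall, origin at its foot. Leave alone.

How it is judged:
By the outcome, as a careful person would: the job done as asked, in the order asked, and still so for the second after the job is handed in, with the robot touching nothing.
It also fails if it takes over 72 s, if anything falls off the work surface, if the arm or the gripper's body presses on something with over 40 N, if the wrist force passes 120 N, or if a joint passes its speed limit or range.

## Working session

There is one attempt and no reset: what is moved stays moved. The work goes in short steps, Python scripts to look and compute and a tool call to move; the robot and the scene stay as the last step left them, time stands still between calls to the robot, and variables do not carry over. Pictures are saved under pics/ and viewed, at most 10 in all, crops included, and the job is handed in when it is done.

Besides the shell and the picture viewer there is one more tool, called after ">>>" as name([rows], argument=value, ...), one row to a line, values as JSON. play_rows: Moves the arm, as the interface text tells. Its arguments: {"type":"object","properties":{"rows":{"type":"array"},"force":{"type":"number"}},"required":["rows"]}

```bash
mkdir -p pics; python3 - <<'E'
from rig import r
import cv2,numpy as np
for n in("scene","top"):
    f=r.grab_frame(n); np.save(n+".npy",f,allow_pickle=True)
    cv2.imwrite(f"pics/{n}0.png",cv2.resize(f["pixels"][:,:,::-1],(800,600),interpolation=cv2.INTER_CUBIC))
    print(n,f["fx"],f["cx"],f["cy"],np.round(f["pose"],3).tolist())
print(r.sense())
E
```

```text
scene 349.2226794238829 249.73516337260392 191.51012592851086 [[0.899, -0.303, 0.316, 262.154], [-0.437, -0.59, 0.679, -662.589], [-0.019, -0.749, -0.663, 666.01], [0.0, 0.0, 0.0, 1.0]]
top 457.773754998795 253.5127584561843 191.84187092768386 [[0.007, -0.998, 0.069, 492.465], [-1.0, -0.007, -0.01, -44.021], [0.011, -0.069, -0.998, 1177.019], [0.0, 0.0, 0.0, 1.0]]
{'clock': 0.1, 'qpos': array([-1.35135196e+00,  3.53572221e-01,  1.63401419e+00,  6.57281260e-06,
        1.15522571e+00, -2.43814004e-03]), 'qvel': array([-0.00016484, -0.00156217, -0.00094304,  0.00100272,  0.00090643,
        0.00062581]), 'joint_efforts': array([ 1.60922729e-03, -6.06359982e+01, -3.42819893e+01, -1.77912528e-05,
        3.92338901e-03, -1.65126323e-05]), 'eef_pos': array([ 137.43127718, -609.28400103,  230.66042902]), 'tcp_rot': array([-3.14037321e+00, -8.98333921e-06,  2.21879839e-01]), 'contact_force': array([ 0.14888035,  0.27415553, -0.01229473]), 'wrist_torque': array([ 0.03604226, -0.0321263 , -0.00802764]), 'grasp_force': 0.0, 'opening': 1.0003681211018944}
```

View pics/scene0.png

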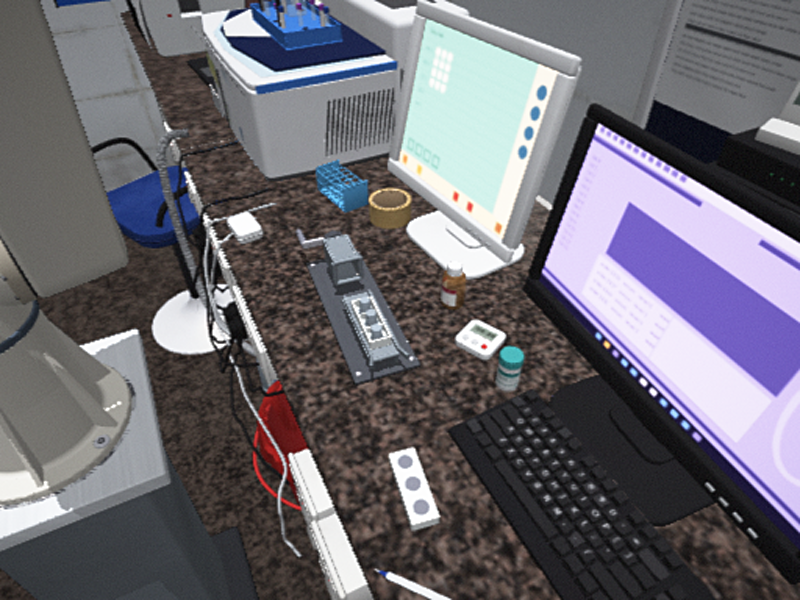

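View pics/top0.png

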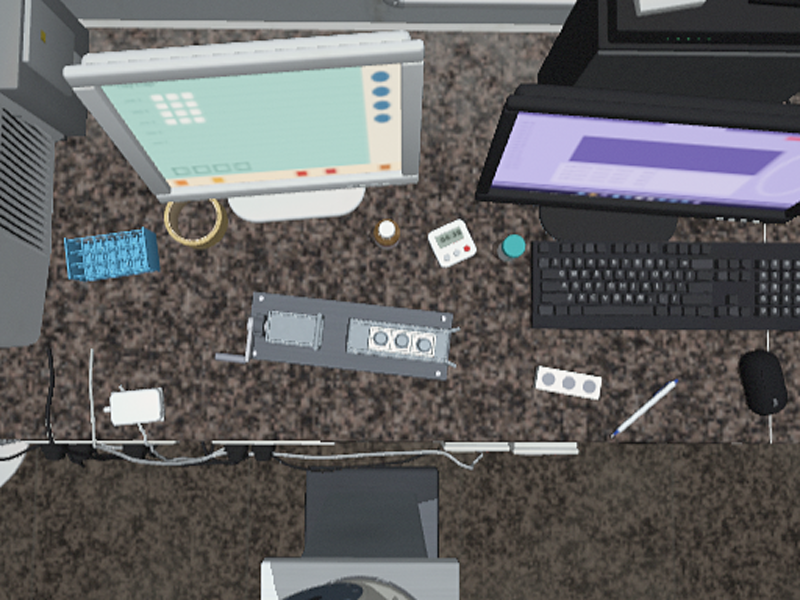

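The scene view shows the stand from (315,240) to (415,375), with tray_b at (414,487). In the top view the stand runs from (250,295) to (452,375), the crank pin is at (232,357) at the robot side, tray_b is at (568,383), and the cups are at (380,338), (402,341) and (424,344). I'll enlarge the stand and measure.

```bash
cat > h.py <<'E'
import numpy as np,cv2
def ray(f,u,v):
    P=np.array(f["pose"]);d=P[:3,:3]@np.array([(u-f["cx"])/f["fx"],(v-f["cy"])/f["fy"],1]);return P[:3,3],d
def onz(f,u,v,z):
    o,d=ray(f,u,v);return o+d*(z-o[2])/d[2]
def load(n): return np.load(n+".npy",allow_pickle=True).item()
def proj(f,p):
    P=np.array(f["pose"]);c=P[:3,:3].T@(np.array(p)-P[:3,3]);return f["fx"]*c[0]/c[2]+f["cx"],f["fy"]*c[1]/c[2]+f["cy"]
def crop(f,x0,y0,w,h,s,name):
    cv2.imwrite(name,cv2.resize(np.ascontiguousarray(f["pixels"][y0:y0+h,x0:x0+w,::-1]),None,fx=s,fy=s,interpolation=cv2.INTER_CUBIC))
def white(f,x0,y0,x1,y1,t=150):
    m=(f["pixels"][y0:y1,x0:x1].min(2)>t).astype(np.uint8)
    c=max(cv2.findContours(m,cv2.RETR_EXTERNAL,cv2.CHAIN_APPROX_NONE)[0],key=cv2.contourArea)
    return c.reshape(-1,2)+[x0,y0]
E
python3 - <<'E'
from h import *
t=load("top");s=load("scene")
for f,b in((t,(335,225,395,262)),(s,(240,280,290,342))):
    c=white(f,*b)
    w=np.array([onz(f,u,v,18)[:2] for u,v in c],np.float32)
    print("trayb",cv2.minAreaRect(w))
crop(t,130,180,170,70,4.7,"pics/t1.png"); crop(s,185,140,90,110,5.4,"pics/s1.png")
E
```

```text
trayb ((440.7153625488281, -334.6268615722656), (103.76856231689453, 37.97844696044922), 80.284423828125)
trayb ((439.344970703125, -338.1697998046875), (109.95307922363281, 37.281803131103516), 80.4556655883789)
```

View pics/t1.png

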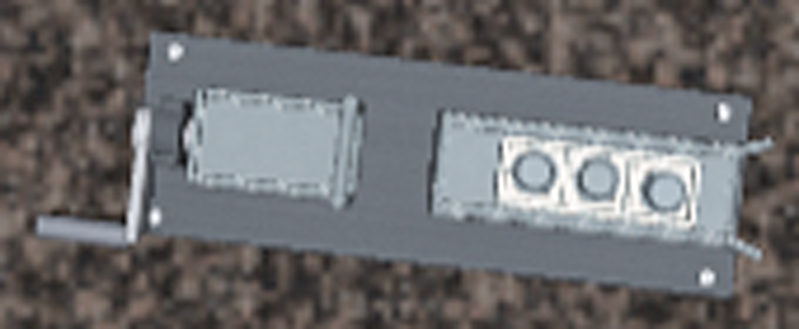

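View pics/s1.png

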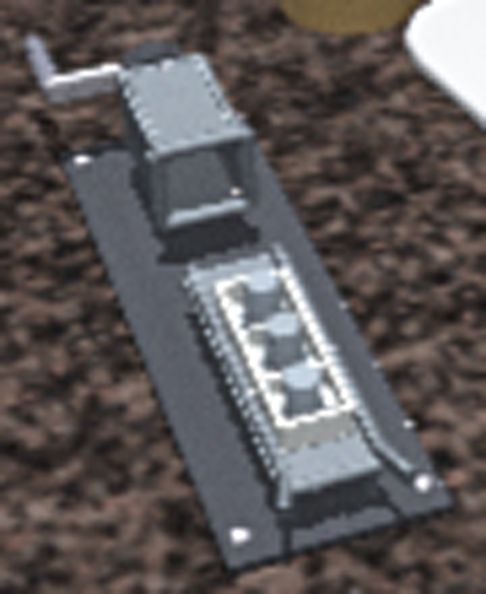

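The crops show the screws, shelf edges, the pin at t1 (38,226)–(130,232), and the tray_a rim corners at t1 (502,138), (700,157), (692,223) and (495,205). Casting rays from both views.

```bash
python3 - <<'E'
from h import *
t=load("top");s=load("scene")
T=lambda u,v,z:onz(t,130+(u+.5)/4.7-.5,180+(v+.5)/4.7-.5,z)[:2]
S=lambda u,v,z:onz(s,185+(u+.5)/5.4-.5,140+(v+.5)/5.4-.5,z)[:2]
R=lambda a:np.round(a,1).tolist()
print("screws T",[R(T(*p,9)) for p in((155,216),(176,50),(707,277),(724,111))])
print("screws S",[R(S(*p,9)) for p in((82,160),(239,535),(424,482))])
print("shelf T gap/outer",[R(T(*p,48)) for p in((443,110),(432,213),(740,148),(730,243))])
print("pin T",[R(T(*p,60)) for p in((38,226),(134,233))],"S",[R(S(*p,60)) for p in((36,42),(55,88))])
q=[T(*p,59) for p in((502,138),(700,157),(692,223),(495,205))];print("trayA T",R(np.mean(q,0)),[R(x) for x in q])
q=[S(*p,59) for p in((216,285),(268,271),(355,407),(283,428))];print("trayA S",R(np.mean(q,0)),[R(x) for x in q])
print("cups T",[R(T(*p,70)) for p in((536,173),(598,179),(665,190))])
print("cups S",[R(S(*p,70)) for p in((264,286),(283,325),(303,378))])
print("sleeve lip T z88",[R(T(*p,84)) for p in((353,98),(343,206),(196,92),(188,184))])
E
```

```text
screws T [[485.7, 174.3], [575.7, 164.7], [454.8, -124.3], [544.6, -133.3]]
screws S [[484.2, 173.6], [453.1, -123.8], [543.4, -133.2]]
shelf T gap/outer [[542.4, 17.3], [488.4, 22.4], [523.5, -138.7], [473.8, -133.6]]
pin T [[480.4, 224.9], [477.1, 175.4]] S [[480.9, 224.3], [475.7, 176.7]]
trayA T [505.7, -63.7] [[527.6, -14.1], [518.4, -117.0], [484.2, -113.0], [492.8, -10.8]]
trayA S [501.6, -66.1] [[491.7, -13.7], [518.4, -15.8], [515.4, -118.9], [480.9, -116.2]]
cups T [[509.4, -32.0], [506.5, -63.9], [501.1, -98.4]]
cups S [[507.6, -36.5], [504.4, -65.5], [497.9, -101.7]]
sleeve lip T z88 [[546.5, 61.1], [491.8, 65.4], [549.0, 140.8], [502.4, 143.9]]
```

```bash
cat >> h.py <<'E'
from scipy.spatial.transform import Rotation as Ro
import json
O=np.array([518.,47.6]);TH=-0.1035  # stand origin and yaw
ex=np.array([np.cos(TH),np.sin(TH)]);ey=np.array([-np.sin(TH),np.cos(TH)])
YS=TH+np.pi/2
def st(x,y): return O+x*ex+y*ey
def S():
    from rig import r
    s=r.sense();Rm=Ro.from_euler("xyz",s["tcp_rot"])
    d=s["eef_pos"][:2]-O
    print("t",round(s["clock"],2),"tcp",np.round(s["eef_pos"],1),"yaw",round(s["tcp_rot"][2],4),"tilt",np.round(s["tcp_rot"][:2],3),"stand",np.round([d@ex,d@ey],1),"F",np.round(s["contact_force"],1),"op",round(s["opening"],3),"gf",round(s["grasp_force"],1))
    return s["eef_pos"],Rm
def plan(pts,pos,Rm,fing):
    """pts: list of (xyz,yaw,nrows); prints rows in tool units, downward tool"""
    out=[];c=np.array(pos,float);R=Rm
    for p,yaw,n in pts:
        p=np.array(p,float);G=Ro.from_euler("xyz",[np.pi,0,yaw])
        for k in range(n):
            d=R.inv().apply((p-c)/(n-k))/40;d=np.round(d,2)
            w=(R.inv()*G).as_rotvec()/(n-k)/np.radians(6);w=np.round(w,2)
            c=c+R.apply(d*40);R=R*Ro.from_rotvec(w*np.radians(6));out.append(dict(dp=[float(x)+0 for x in d],turn=[float(x)+0 for x in w],fingers=fing))
            if abs(d).max()>1 or abs(w).max()>1: print("!! over")
    for i in range(0,len(out),5): print(json.dumps(out[i:i+5]))
    return c,R
E
python3 - <<'E'
from h import *
p,R=S()
yb=np.radians(80.3)
plan([([440.2,-334.6,80],yb,15)],p,R,0)
E
```

```text
t 0.1 tcp [ 137.4 -609.3  230.7] yaw 0.2219 tilt [-3.14 -0.  ] stand [-310.7 -692.7] F [ 0.1  0.3 -0. ] op 1.0 gf 0.0
[{"dp": [0.59, -0.34, 0.25], "turn": [0.0, 0.0, -0.75], "fingers": 0}, {"dp": [0.62, -0.29, 0.25], "turn": [0.0, 0.0, -0.75], "fingers": 0}, {"dp": [0.64, -0.24, 0.25], "turn": [0.0, 0.0, -0.75], "fingers": 0}, {"dp": [0.65, -0.19, 0.25], "turn": [0.0, 0.0, -0.75], "fingers": 0}, {"dp": [0.67, -0.13, 0.25], "turn": [0.0, 0.0, -0.75], "fingers": 0}]
[{"dp": [0.68, -0.08, 0.25], "turn": [0.0, 0.0, -0.75], "fingers": 0}, {"dp": [0.68, -0.03, 0.25], "turn": [0.0, 0.0, -0.75], "fingers": 0}, {"dp": [0.68, 0.02, 0.25], "turn": [0.0, 0.0, -0.75], "fingers": 0}, {"dp": [0.68, 0.08, 0.25], "turn": [0.0, 0.0, -0.75], "fingers": 0}, {"dp": [0.67, 0.13, 0.25], "turn": [0.0, 0.0, -0.75], "fingers": 0}]
[{"dp": [0.65, 0.18, 0.25], "turn": [0.0, 0.0, -0.75], "fingers": 0}, {"dp": [0.64, 0.23, 0.26], "turn": [0.0, 0.0, -0.75], "fingers": 0}, {"dp": [0.62, 0.28, 0.25], "turn": [0.0, 0.0, -0.75], "fingers": 0}, {"dp": [0.59, 0.33, 0.26], "turn": [0.0, -0.01, -0.76], "fingers": 0}, {"dp": [0.57, 0.39, 0.25], "turn": [-0.01, 0.0, -0.75], "fingers": 0}]
```

>>> play_rows([
  {"dp": [0.59, -0.34, 0.25], "turn": [0.0, 0.0, -0.75], "fingers": 0},
  {"dp": [0.62, -0.29, 0.25], "turn": [0.0, 0.0, -0.75], "fingers": 0},
  {"dp": [0.64, -0.24, 0.25], "turn": [0.0, 0.0, -0.75], "fingers": 0},
  {"dp": [0.65, -0.19, 0.25], "turn": [0.0, 0.0, -0.75], "fingers": 0},
  {"dp": [0.67, -0.13, 0.25], "turn": [0.0, 0.0, -0.75], "fingers": 0},
])

```text
clock: 0.52
eef_pos: [238.9, -516.8, 180.5]
tcp_rot: [-3.141, -0.0, 0.618]
contact_force: [0.4, -1.0, 0.9]
opening: 1.0
grasp_force: 0.0
```

>>> play_rows([
  {"dp": [0.68, -0.08, 0.25], "turn": [0.0, 0.0, -0.75], "fingers": 0},
  {"dp": [0.68, -0.03, 0.25], "turn": [0.0, 0.0, -0.75], "fingers": 0},
  {"dp": [0.68, 0.02, 0.25], "turn": [0.0, 0.0, -0.75], "fingers": 0},
  {"dp": [0.68, 0.08, 0.25], "turn": [0.0, 0.0, -0.75], "fingers": 0},
  {"dp": [0.67, 0.13, 0.25], "turn": [0.0, 0.0, -0.75], "fingers": 0},
])

```text
clock: 0.93
eef_pos: [340.2, -425.2, 130.6]
tcp_rot: [-3.141, -0.0, 1.011]
contact_force: [0.9, 0.4, -0.3]
opening: 1.0
grasp_force: 0.0
```

>>> play_rows([
  {"dp": [0.65, 0.18, 0.25], "turn": [0.0, 0.0, -0.75], "fingers": 0},
  {"dp": [0.64, 0.23, 0.26], "turn": [0.0, 0.0, -0.75], "fingers": 0},
  {"dp": [0.62, 0.28, 0.25], "turn": [0.0, 0.0, -0.75], "fingers": 0},
  {"dp": [0.59, 0.33, 0.26], "turn": [0.0, -0.01, -0.76], "fingers": 0},
  {"dp": [0.57, 0.39, 0.25], "turn": [-0.01, 0.0, -0.75], "fingers": 0},
])

```text
clock: 1.35
eef_pos: [441.1, -333.9, 79.7]
tcp_rot: [3.141, 0.001, 1.405]
contact_force: [-0.0, 0.9, -0.4]
opening: 0.998
grasp_force: 0.0
```

```bash
python3 - <<'E'
from h import *
p,R=S()
plan([([440.2,-334.6,3],np.radians(80.3),5)],p,R,0)
E
```

```text
t 1.35 tcp [ 441.1 -333.9   79.7] yaw 1.4048 tilt [3.141e+00 1.000e-03] stand [ -37.1 -387.4] F [-0.   0.9 -0.4] op 0.998 gf 0.0
[{"dp": [0.0, 0.0, 0.38], "turn": [0.0, 0.0, 0.01], "fingers": 0}, {"dp": [0.0, 0.0, 0.38], "turn": [0.0, 0.0, 0.01], "fingers": 0}, {"dp": [-0.01, -0.01, 0.39], "turn": [0.0, 0.0, 0.0], "fingers": 0}, {"dp": [0.0, 0.0, 0.38], "turn": [0.0, 0.0, 0.01], "fingers": 0}, {"dp": [-0.01, -0.01, 0.39], "turn": [0.0, 0.01, 0.0], "fingers": 0}]
```

>>> play_rows([
  {"dp": [0.0, 0.0, 0.38], "turn": [0, 0, 0.01], "fingers": 0},
  {"dp": [0.0, 0.0, 0.38], "turn": [0, 0, 0.01], "fingers": 0},
  {"dp": [-0.01, -0.01, 0.38], "turn": [0, 0, 0], "fingers": 0},
  {"dp": [0, 0, 0.38], "turn": [0, 0, 0.01], "fingers": 0},
  {"dp": [-0.01, -0.01, 0.38], "turn": [0, 0, 0], "fingers": 0},
], force=30)

```text
clock: 1.77
eef_pos: [439.6, -335.6, 3.5]
tcp_rot: [3.141, 0.001, 1.398]
contact_force: [0.7, -1.0, -0.2]
opening: 0.998
grasp_force: 0.0
```

>>> play_rows([
  {"dp": [0, 0, 0], "turn": [0, 0, 0], "fingers": 0.5},
  {"dp": [0, 0, 0], "turn": [0, 0, 0], "fingers": 0.7},
  {"dp": [0, 0, 0], "turn": [0, 0, 0], "fingers": 0.9},
  {"dp": [0, 0, 0], "turn": [0, 0, 0], "fingers": 1},
  {"dp": [0, 0, 0], "turn": [0, 0, 0], "fingers": 1},
], force=30)

```text
clock: 2.18
eef_pos: [440.3, -336.4, 5.6]
tcp_rot: [3.139, 0.002, 1.398]
contact_force: [0.1, -0.1, 1.9]
opening: 0.412
grasp_force: 30.2
```

>>> play_rows([
  {"dp": [0, 0, 0], "turn": [0, 0, 0], "fingers": 1},
  {"dp": [0, 0, 0], "turn": [0, 0, 0], "fingers": 1},
  {"dp": [0, 0, 0], "turn": [0, 0, 0], "fingers": 1},
])

```text
clock: 2.43
eef_pos: [440.3, -336.4, 5.6]
tcp_rot: [3.139, 0.002, 1.398]
contact_force: [-0.4, -0.2, 6.7]
opening: 0.414
grasp_force: 30.8
```

>>> play_rows([
  {"dp": [0, 0, -0.1], "turn": [0, 0, 0], "fingers": 1},
  {"dp": [0, 0, -0.4], "turn": [0, 0, 0], "fingers": 1},
  {"dp": [0, 0, -0.8], "turn": [0, 0, 0], "fingers": 1},
  {"dp": [0, 0, -0.8], "turn": [0, 0, 0], "fingers": 1},
  {"dp": [0, 0, -0.8], "turn": [0, 0, 0], "fingers": 1},
])

```text
clock: 2.85
eef_pos: [439.1, -335.3, 121.8]
tcp_rot: [3.142, 0.001, 1.398]
contact_force: [0.5, -0.6, -1.4]
opening: 0.413
grasp_force: 30.2
```

```bash
python3 - <<'E'
from h import *
from rig import r
p,R=S()
for n in("top","scene"):
    f=r.grab_frame(n);np.save(n+"1.npy",f,allow_pickle=True)
    print(n,np.round(proj(f,p)))
s=load("scene1");u,v=map(int,proj(s,p));crop(s,u-50,v-60,100,100,6,"pics/s2.png")
p=st(0,-112.5)
plan([([*p,160],YS,10)],S()[0],R,1)
E
```

```text
t 2.85 tcp [ 439.1 -335.3  121.8] yaw 1.3978 tilt [3.142e+00 1.000e-03] stand [ -38.9 -389.1] F [ 0.5 -0.6 -1.4] op 0.413 gf 30.2
top [375. 248.]
scene [264. 279.]
t 2.95 tcp [ 442.1 -337.7  125.7] yaw 1.3977 tilt [3.133 0.005] stand [ -35.6 -391.1] F [-0.   0.3 -1.6] op 0.412 gf 30.3
[{"dp": [0.7, 0.04, -0.09], "turn": [0.0, 0.0, -0.07], "fingers": 1}, {"dp": [0.7, 0.05, -0.09], "turn": [0.0, 0.0, -0.07], "fingers": 1}, {"dp": [0.7, 0.05, -0.09], "turn": [0.0, 0.0, -0.07], "fingers": 1}, {"dp": [0.7, 0.06, -0.08], "turn": [0.0, 0.0, -0.06], "fingers": 1}, {"dp": [0.7, 0.06, -0.09], "turn": [0.0, 0.0, -0.07], "fingers": 1}]
[{"dp": [0.7, 0.06, -0.08], "turn": [0.0, 0.0, -0.06], "fingers": 1}, {"dp": [0.7, 0.07, -0.09], "turn": [0.0, 0.0, -0.07], "fingers": 1}, {"dp": [0.7, 0.07, -0.08], "turn": [0.0, 0.0, -0.06], "fingers": 1}, {"dp": [0.7, 0.08, -0.09], "turn": [0.0, 0.0, -0.07], "fingers": 1}, {"dp": [0.69, 0.09, -0.08], "turn": [0.0, 0.01, -0.06], "fingers": 1}]
```

View pics/s2.png

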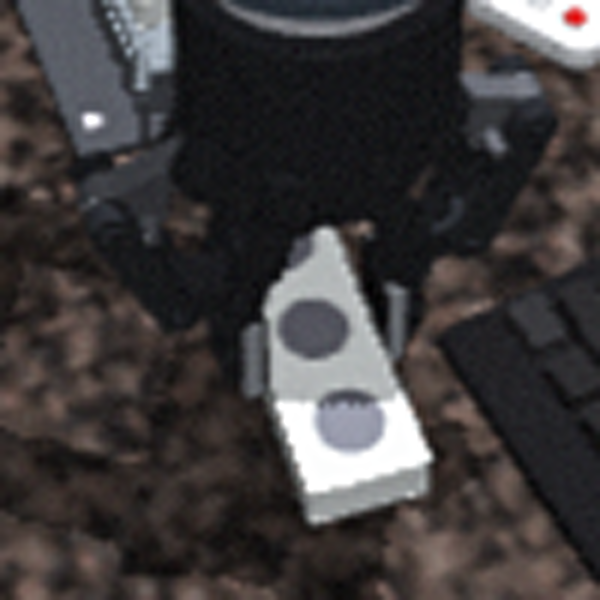

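Tray_b hangs level between the pads (pads at s2 (255,360) and (397,320)). I'll let it settle and re-read before travelling.

>>> play_rows([
  {"dp": [0, 0, 0], "turn": [0, 0, 0], "fingers": 1},
  {"dp": [0, 0, 0], "turn": [0, 0, 0], "fingers": 1},
  {"dp": [0, 0, 0], "turn": [0, 0, 0], "fingers": 1},
])

```text
clock: 3.2
eef_pos: [438.7, -335.1, 119.2]
tcp_rot: [-3.14, -0.0, 1.398]
contact_force: [0.3, 0.2, -0.7]
opening: 0.41
grasp_force: 30.3
```

>>> play_rows([
  {"dp": [0.7, 0.05, -0.09], "turn": [0.0, 0.0, -0.07], "fingers": 1},
  {"dp": [0.7, 0.05, -0.09], "turn": [0.0, 0.0, -0.07], "fingers": 1},
  {"dp": [0.7, 0.05, -0.09], "turn": [0.0, 0.0, -0.07], "fingers": 1},
  {"dp": [0.7, 0.06, -0.09], "turn": [0.0, 0.0, -0.06], "fingers": 1},
  {"dp": [0.7, 0.06, -0.09], "turn": [0.0, 0.0, -0.07], "fingers": 1},
])

```text
clock: 3.62
eef_pos: [471.5, -197.6, 137.1]
tcp_rot: [-3.14, 0.0, 1.433]
contact_force: [0.7, -0.5, -0.2]
opening: 0.413
grasp_force: 30.2
```

>>> play_rows([
  {"dp": [0.7, 0.06, -0.09], "turn": [0.0, 0.0, -0.07], "fingers": 1},
  {"dp": [0.7, 0.07, -0.09], "turn": [0.0, 0.0, -0.06], "fingers": 1},
  {"dp": [0.7, 0.07, -0.09], "turn": [0.0, 0.0, -0.07], "fingers": 1},
  {"dp": [0.7, 0.08, -0.08], "turn": [0.0, 0.0, -0.06], "fingers": 1},
  {"dp": [0.68, 0.08, -0.08], "turn": [0.0, 0.0, -0.06], "fingers": 1},
])

```text
clock: 4.03
eef_pos: [503.0, -61.2, 154.2]
tcp_rot: [-3.14, 0.001, 1.467]
contact_force: [-0.2, 0.8, 0.3]
opening: 0.412
grasp_force: 30.2
```

>>> play_rows([
  {"dp": [0, 0, 0], "turn": [0, 0, 0], "fingers": 1},
  {"dp": [0, 0, 0], "turn": [0, 0, 0], "fingers": 1},
  {"dp": [0, 0, 0], "turn": [0, 0, 0], "fingers": 1},
])

```text
clock: 4.28
eef_pos: [503.0, -62.8, 154.3]
tcp_rot: [-3.14, 0.001, 1.468]
contact_force: [0.3, -0.1, 0.2]
opening: 0.409
grasp_force: 30.2
```

```bash
python3 - <<'E'
from h import *
from rig import r
p,R=S()
for n in("top","scene"):
    f=r.grab_frame(n);np.save(n+"2.npy",f,allow_pickle=True)
f=load("scene2");u,v=map(int,proj(f,p));print(u,v);crop(f,u-50,v-50,100,100,6,"pics/s3.png")
S()
E
```

```text
t 4.28 tcp [503.  -62.8 154.3] yaw 1.4677 tilt [-3.14e+00  1.00e-03] stand [  -3.5 -111.4] F [ 0.3 -0.1  0.2] op 0.409 gf 30.2
234 173
t 4.38 tcp [503.1 -63.5 154.6] yaw 1.4661 tilt [-3.141e+00  1.000e-03] stand [  -3.3 -112. ] F [ 0.3  0.2 -0.4] op 0.413 gf 30.2
```

View pics/s3.png

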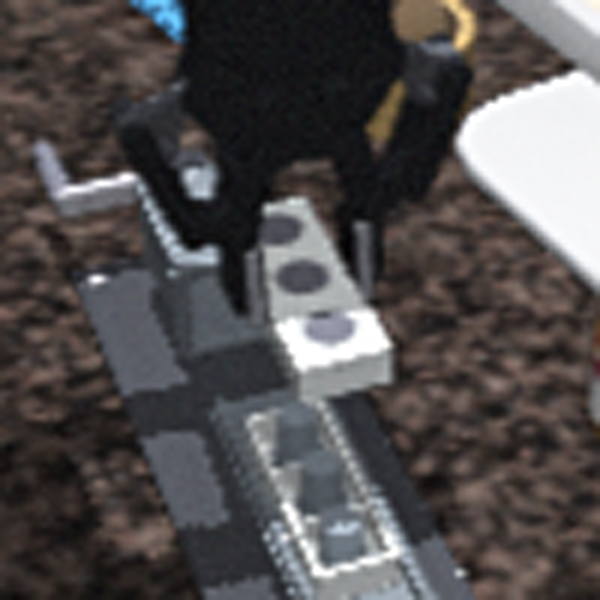

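```bash
python3 - <<'E'
from h import *
s=load("scene2");t=load("top2")
C=lambda u,v,z:onz(s,184+(u+.5)/6-.5,123+(v+.5)/6-.5,z)[:2]
sd=lambda p:np.round([(p-O)@ex,(p-O)@ey],1)
print("b end top",[sd(C(*q,167)) for q in((298,362),(393,345))],"bottom z149",[sd(C(*q,149)) for q in((305,397),(392,381))])
print("a near end z59",[sd(C(*q,59)) for q in((318,576),(402,552))],"far",[sd(C(*q,59)) for q in((250,415),(310,402))])
# top view: white region around
m=t["pixels"].min(2); c=white(t,210,180,310,240,150)
for z in(167,59):
  w=np.array([onz(t,u,v,z)[:2]for u,v in c],np.float32);w=(w-O)@np.c_[ex,ey]
  print(z,w.min(0),w.max(0))
crop(t,190,160,120,100,6,"pics/t2.png")
E
```

```text
b end top [array([ -21.4, -159.4]), array([  14.8, -162.9])] bottom z149 [array([ -19.5, -159.1]), array([  14.2, -162.3])]
a near end z59 [array([ -20.6, -165.5]), array([  15.6, -164.9])] far [array([-17.5, -61.9]), array([  9.7, -63.3])]
167 [ -54.23892336 -186.46777798] [ 68.09341396 -53.98914981]
59 [ -58.33496268 -196.37992015] [ 77.07819799 -49.73553928]
```

View pics/t2.png

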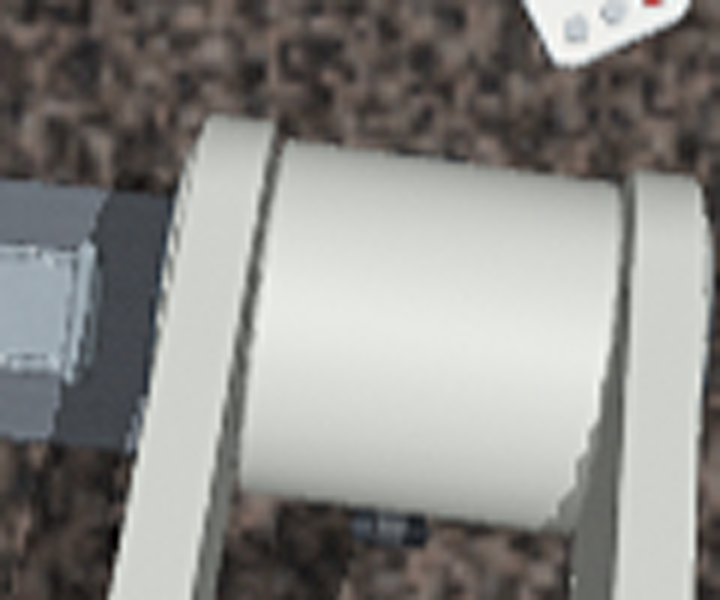

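```bash
python3 - <<'E'
from h import *
s=load("scene2")
g=s["pixels"].astype(int).min(2)
u0,v0=184+265//6,123+195//6
np.set_printoptions(linewidth=250)
print(u0,v0);print(g[v0:v0+36,u0:u0+24])
for z,ys in((167,(-161,-57)),(149,(-161,)),(59,(-165,-61))):
  for y in ys: print(z,y,[np.round(proj(s,[*st(x,y),z]),1).tolist() for x in(-21,15)])
E
```

```text
228 155
[[ 11  21  31  39  66  79  92  72  59  54  40  41  42  28  14  19  21  17  25  24  18  19  21  21]
 [ 42  53  96 128 202 193 185 112  48  49  46  44  43  29  20  24  19  21  23  19  18  20  30  38]
 [169 183 179 180 182 185 174 140  83  61  60  43  24  12  18  21  12  24  20  21  21  23  36  45]
 [146 141 132 150 170 177 179 174 105  51  44  34  16  18  18   9  14  24  17  20  33  47  40  41]
 [ 78  82  80  80  88 119 167 181 143  77  41  31  15  18  18  30  25  22  19  24  31  39  43  53]
 [ 72  80  77  78  71  76 122 169 174 127  73  49  25  12  28  97 105  67  27  21  42  51  56  62]
 [ 78  77  77  80  76  77 136 171 179 162 106  61  24   5  24  79 100  69  29  26  55  73  77  76]
 [ 77  75  71  73  78  97 159 174 177 177 140  84  35  11   9  55  94  74  33  29  66  70  75  84]
 [ 96  88  82 100 123 165 177 176 173 176 182 108  28   4  11  53  87  73  26  31  71  66  60  67]
 [164 177 180 177 172 177 176 176 176 177 178 133  51   7  12  50  92  66  30  22  55  54  55  58]
 [160 181 177 183 178 177 180 174 175 175 180 178  88  14   9  48  96  67  30  15  51  53  57  54]
 [1
[... 1978 characters left out ...]
[ 47  49  42  47  72  94 148 152 150 151 151 152 151 150 153 151 151 147 148 157 150  83  39  39]
 [ 46  46  46  56  77  99 150 154 152 147 153 152 152 149 152 152 133 101  69  62  59  49  45  50]
 [ 64  83  86  86  85  97 143 144 149 147 145 146 143 110  72  54  49  43  70  68  54  52  64  75]
 [ 85  88  87  87  85  99 150 163 155 140  93  62  52  47  43  45  41  28  38  57  60  63  84  93]
 [ 85  91  86  92  97  97 103 133 141 180 123  65  47  42  41  49  46  36  27  41  58  73  84  79]]
167 -161 [[233.6, 183.3], [248.9, 179.6]]
167 -57 [[220.4, 157.6], [234.5, 154.4]]
149 -161 [[234.0, 189.4], [249.1, 185.7]]
59 -165 [[236.4, 218.5], [250.4, 214.7]]
59 -61 [[223.9, 191.8], [236.9, 188.6]]
```

```bash
sed -i 's/O=np.array(\[518.,47.6\])/O=np.array([516.6,47.6])/' h.py; python3 - <<'E'
from h import *
p,R=S()
plan([([*st(0,-113.2),80],YS,5)],p,R,1)
E
```

```text
t 4.38 tcp [503.1 -63.5 154.6] yaw 1.4661 tilt [-3.141e+00  1.000e-03] stand [  -1.9 -111.9] F [ 0.3  0.2 -0.4] op 0.413 gf 30.2
[{"dp": [-0.01, 0.01, 0.37], "turn": [0.0, 0.0, 0.0], "fingers": 1}, {"dp": [-0.01, 0.01, 0.37], "turn": [0.0, 0.0, 0.0], "fingers": 1}, {"dp": [0.0, 0.01, 0.38], "turn": [0.0, 0.0, 0.0], "fingers": 1}, {"dp": [-0.01, 0.01, 0.37], "turn": [0.0, 0.01, -0.01], "fingers": 1}, {"dp": [0.0, 0.01, 0.38], "turn": [-0.01, 0.0, 0.0], "fingers": 1}]
```

>>> play_rows([
  {"dp": [-0.01, 0.01, 0.37], "turn": [0, 0, 0], "fingers": 1},
  {"dp": [-0.01, 0.01, 0.37], "turn": [0, 0, 0], "fingers": 1},
  {"dp": [0, 0.01, 0.38], "turn": [0, 0, 0], "fingers": 1},
  {"dp": [-0.01, 0.01, 0.37], "turn": [0, 0, 0], "fingers": 1},
  {"dp": [0, 0.01, 0.38], "turn": [0, 0, 0], "fingers": 1},
])

```text
clock: 4.8
eef_pos: [505.3, -65.4, 79.7]
tcp_rot: [3.141, 0.001, 1.465]
contact_force: [-0.3, -0.3, -0.5]
opening: 0.412
grasp_force: 30.3
```

>>> play_rows([
  {"dp": [0, 0, 0], "turn": [0, 0, 0], "fingers": 1},
  {"dp": [0, 0, 0], "turn": [0, 0, 0], "fingers": 1},
])

```text
clock: 4.97
eef_pos: [504.7, -65.0, 79.9]
tcp_rot: [-3.14, 0.001, 1.466]
contact_force: [-0.3, -0.5, -0.7]
opening: 0.41
grasp_force: 30.2
```

```bash
python3 - <<'E'
from h import *
from rig import r
p,R=S()
f=r.grab_frame("scene");np.save("scene3.npy",f,allow_pickle=True);crop(f,190,140,100,100,6,"pics/s4.png")
E
```

```text
t 4.97 tcp [504.7 -65.   79.9] yaw 1.4657 tilt [-3.14e+00  1.00e-03] stand [  -0.2 -113.2] F [-0.3 -0.5 -0.7] op 0.41 gf 30.2
```

View pics/s4.png

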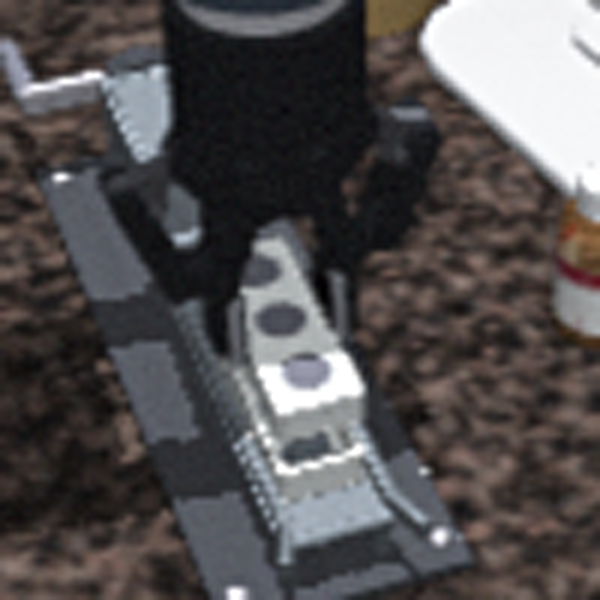

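```bash
python3 - <<'E'
from h import *
s=load("scene3");g=s["pixels"].astype(int).min(2);np.set_printoptions(linewidth=250)
print("cols 232.. rows 196..");print(g[196:230,232:254])
p=np.r_[st(0,-113.2),0]
for z,y in((92.3,-165.2),(74.3,-165.2),(59,-165),(41,-165),(41,-187)): print(z,y,[np.round(proj(s,[*st(x,y),z]),1).tolist() for x in(-18,18)])
E
```

```text
cols 232.. rows 196..
[[168 182 174 160 153 153 169 175 177 174 172 177 178 185 128  64  61  62  66  67  46  34]
 [169 178 173 175 174 175 177 179 178 176 171 173 171 170 121  56  38  30  47  54  51  34]
 [164 176 173 175 171 175 177 169 153 150 165 174 179 193 200 115  46  37  30  32  29  31]
 [163 175 170 170 172 170 139 102  84  80  93 176 248 255 255 252 115  36  30  29  36  45]
 [153 188 190 187 178 118 138 145 152 146 145 146 174 255 255 255 194  62  42  41  43  67]
 [131 255 255 255 247 174 148 151 152 152 151 147 148 226 254 255 245 115  43  31  47  66]
 [129 255 255 255 246 178 146 147 149 150 148 142 155 240 254 255 255 196  58  38  39  64]
 [ 99 156 255 255 255 216 152 139 142 142 139 152 198 254 254 254 255 241 110  41  44  63]
 [111 125 255 255 255 251 219 178 165 166 160 225 255 255 255 255 255 255 186  50  46  49]
 [151 111 177 255 255 255 255 255 255 255 255 255 255 255 255 255 255 255 163  58  45  47]
 [166 111 132 255 255 254 254 255 255 255 255 255 255 254 192 158 172 160 106  57  46  49]
 [155 108  98 183 255 255 255 255 255 255 243 185 171 159 144 141 144 143 105
[... 1529 characters left out ...]
60 165 161 165 163 162 163 161]
 [ 38  56 140  93 144 160 159 165 166 162 162 160 162 161 157 161 161 165 162 157 160 175]
 [ 51  49  83  86 144 156 139 158 166 165 168 160 158 160 165 156 145 161 173 168 150 149]
 [ 58  40  61 147 105 135 154 165 167 162 162 158 160 157 171 161 153 151 138 124 107  86]
 [ 61  44  45  90  74 129 141 166 160 149 164 170 167 155 143 128 116  94  71  58  52  49]
 [ 86  59  43  40  77 134 130 165 170 157 149 138 122 100  85  59  52  48  47  39  47  54]]
92.3 -165.2 [[236.4, 208.5], [250.8, 204.7]]
74.3 -165.2 [[236.8, 213.9], [250.9, 210.1]]
59 -165 [[237.0, 218.4], [251.0, 214.5]]
41 -165 [[237.3, 223.5], [251.1, 219.7]]
41 -187 [[240.2, 229.7], [254.2, 225.8]]
```

The picture shows b's near end edge at about v=208.5 and tray_a's at 218.5. Both match the projected geometry within 1 mm, so I descend.

>>> play_rows([
  {"dp": [-0.01, 0, 0.1], "turn": [0, 0, 0], "fingers": 1},
  {"dp": [0, 0, 0.1], "turn": [0, 0, 0], "fingers": 1},
  {"dp": [0, 0, 0.08], "turn": [0, 0, 0], "fingers": 1},
  {"dp": [0, 0, 0], "turn": [0, 0, 0], "fingers": 1},
])

```text
clock: 5.35
eef_pos: [505.4, -64.7, 69.1]
tcp_rot: [3.141, 0.001, 1.467]
contact_force: [0.4, 1.0, -0.9]
opening: 0.411
grasp_force: 30.2
```

>>> play_rows([
  {"dp": [0, 0, 0.04], "turn": [0, 0, 0], "fingers": 1},
  {"dp": [0, 0, 0.02], "turn": [0, 0, 0], "fingers": 1},
  {"dp": [0, 0, 0.0], "turn": [0, 0, 0], "fingers": 1},
])

```text
clock: 5.6
eef_pos: [505.6, -64.6, 66.9]
tcp_rot: [3.141, 0.001, 1.467]
contact_force: [0.4, 0.3, -0.8]
opening: 0.409
grasp_force: 30.2
```

>>> play_rows([
  {"dp": [0, 0, 0.03], "turn": [0, 0, 0], "fingers": 1},
  {"dp": [0, 0, 0.0], "turn": [0, 0, 0], "fingers": 1},
])

```text
clock: 5.77
eef_pos: [505.6, -64.7, 65.7]
tcp_rot: [3.141, 0.001, 1.467]
contact_force: [0.9, -0.9, -0.1]
opening: 0.413
grasp_force: 30.2
```

>>> play_rows([
  {"dp": [0, 0, 0.03], "turn": [0, 0, 0], "fingers": 1},
  {"dp": [0, 0, 0.0], "turn": [0, 0, 0], "fingers": 1},
])

```text
clock: 5.93
eef_pos: [505.6, -64.7, 64.5]
tcp_rot: [3.141, 0.001, 1.467]
contact_force: [-0.0, 0.2, 0.1]
opening: 0.418
grasp_force: 30.2
```

>>> play_rows([
  {"dp": [0, 0, 0.03], "turn": [0, 0, 0], "fingers": 1},
  {"dp": [0, 0, 0.0], "turn": [0, 0, 0], "fingers": 1},
])

```text
clock: 6.1
eef_pos: [505.7, -64.7, 64.2]
tcp_rot: [3.141, 0.001, 1.467]
contact_force: [-3.6, 0.7, 12.2]
opening: 0.413
grasp_force: 31.7
```

>>> play_rows([
  {"dp": [0, 0, -0.03], "turn": [0, 0, 0], "fingers": 1},
  {"dp": [0, 0, 0], "turn": [0, 0, 0], "fingers": 0.3},
  {"dp": [0, 0, 0], "turn": [0, 0, 0], "fingers": 0.2},
  {"dp": [0, 0, 0], "turn": [0, 0, 0], "fingers": 0.2},
  {"dp": [0, 0, 0], "turn": [0, 0, 0], "fingers": 0.2},
])

```text
clock: 6.52
eef_pos: [505.6, -64.7, 64.5]
tcp_rot: [3.141, 0.001, 1.467]
contact_force: [0.6, 0.1, -0.2]
opening: 0.797
grasp_force: 0.0
```

>>> play_rows([
  {"dp": [0, 0, 0.16], "turn": [0, 0, 0], "fingers": 0.2},
  {"dp": [0, 0, 0.16], "turn": [0, 0, 0], "fingers": 0.2},
  {"dp": [0, 0, 0], "turn": [0, 0, 0], "fingers": 0.2},
])

```text
clock: 6.77
eef_pos: [504.7, -64.6, 50.3]
tcp_rot: [-3.14, 0.001, 1.467]
contact_force: [-0.8, 0.7, -0.2]
opening: 0.799
grasp_force: 0.0
```

>>> play_rows([
  {"dp": [0, 0, 0], "turn": [0, 0, 0], "fingers": 0.45},
  {"dp": [0, 0, 0], "turn": [0, 0, 0], "fingers": 0.5},
  {"dp": [0, 0, 0], "turn": [0, 0, 0], "fingers": 0.55},
  {"dp": [0, 0, 0], "turn": [0, 0, 0], "fingers": 0.6},
  {"dp": [0, 0, 0], "turn": [0, 0, 0], "fingers": 0.65},
], force=20)

```text
clock: 7.18
eef_pos: [505.6, -64.7, 51.9]
tcp_rot: [3.141, 0.001, 1.467]
contact_force: [-0.1, 0.5, 0.6]
opening: 0.415
grasp_force: 20.4
```

```bash
python3 - <<'E'
from h import *
from rig import r
p,R=S()
f=r.grab_frame("scene");np.save("scene4.npy",f,allow_pickle=True);crop(f,190,140,100,100,6,"pics/s5.png")
E
```

```text
t 7.18 tcp [505.6 -64.7  51.9] yaw 1.467 tilt [3.141e+00 1.000e-03] stand [   0.7 -112.8] F [-0.1  0.5  0.6] op 0.415 gf 20.4
```

View pics/s5.png

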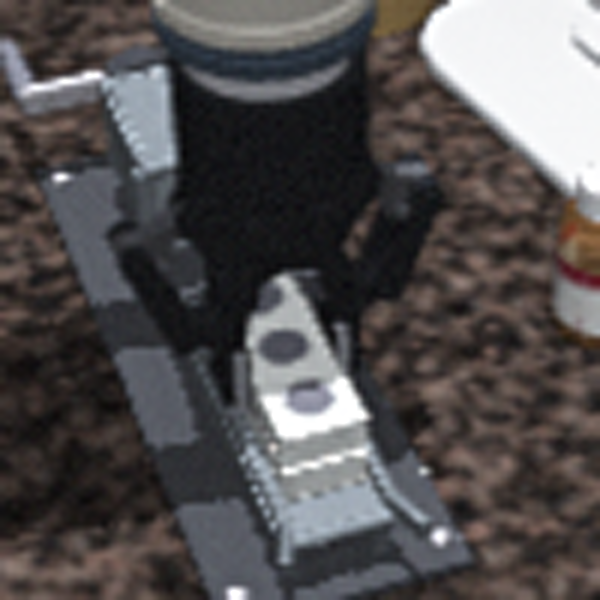

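b now sits squarely on a, squeezed flush (top face at s5 (310,400), the rim seam at (320,460)). I'll slide the pair towards the sleeve while gripped.

>>> play_rows([
  {"dp": [0.2, 0, 0], "turn": [0, 0, 0], "fingers": 0.65},
  {"dp": [0.3, 0, 0], "turn": [0, 0, 0], "fingers": 0.65},
  {"dp": [0.3, 0, 0], "turn": [0, 0, 0], "fingers": 0.65},
  {"dp": [0.3, 0, 0], "turn": [0, 0, 0], "fingers": 0.65},
  {"dp": [0.3, 0, 0], "turn": [0, 0, 0], "fingers": 0.65},
])

```text
clock: 7.65
eef_pos: [511.7, -7.4, 51.9]
tcp_rot: [3.14, 0.001, 1.468]
contact_force: [-0.3, -2.4, 3.7]
opening: 0.415
grasp_force: 20.7
```

>>> play_rows([
  {"dp": [0.15, 0, 0], "turn": [0, 0, 0], "fingers": 0.65},
  {"dp": [0, 0, 0], "turn": [0, 0, 0], "fingers": 0.65},
  {"dp": [0, 0, 0], "turn": [0, 0, 0], "fingers": 0.65},
])

```text
clock: 7.9
eef_pos: [512.4, -2.0, 51.8]
tcp_rot: [3.14, 0.001, 1.468]
contact_force: [0.2, 2.4, 2.9]
opening: 0.416
grasp_force: 20.9
```

```bash
python3 - <<'E'
from h import *
p,R=S()
E
```

```text
t 7.9 tcp [512.4  -2.   51.8] yaw 1.4679 tilt [3.14e+00 1.00e-03] stand [  0.9 -49.8] F [0.2 2.4 2.9] op 0.416 gf 20.9
```

>>> play_rows([
  {"dp": [0.15, 0, 0], "turn": [0, 0, 0], "fingers": 0.65},
  {"dp": [0.15, 0, 0], "turn": [0, 0, 0], "fingers": 0.65},
  {"dp": [0.15, 0, 0], "turn": [0, 0, 0], "fingers": 0.65},
  {"dp": [0, 0, 0], "turn": [0, 0, 0], "fingers": 0.65},
])

```text
clock: 8.23
eef_pos: [514.2, 15.7, 51.8]
tcp_rot: [3.14, 0.001, 1.467]
contact_force: [-0.5, 2.7, 5.0]
opening: 0.415
grasp_force: 21.1
```

>>> play_rows([
  {"dp": [0.15, 0, 0], "turn": [0, 0, 0], "fingers": 0.65},
  {"dp": [0.15, 0, 0], "turn": [0, 0, 0], "fingers": 0.65},
  {"dp": [0.15, 0, 0], "turn": [0, 0, 0], "fingers": 0.65},
  {"dp": [0, 0, 0], "turn": [0, 0, 0], "fingers": 0.65},
])

```text
clock: 8.57
eef_pos: [516.1, 33.6, 51.9]
tcp_rot: [3.14, 0.001, 1.467]
contact_force: [0.4, 2.9, 6.2]
opening: 0.416
grasp_force: 21.1
```

```bash
python3 - <<'E'
from h import *
p,R=S()
E
```

```text
t 8.57 tcp [516.1  33.6  51.9] yaw 1.4667 tilt [3.14e+00 1.00e-03] stand [  1.  -13.9] F [0.4 2.9 6.2] op 0.416 gf 21.1
```

>>> play_rows([
  {"dp": [0, 0, 0], "turn": [0, 0, 0], "fingers": 0.2},
  {"dp": [0, 0, 0], "turn": [0, 0, 0], "fingers": 0.2},
  {"dp": [0, 0, 0], "turn": [0, 0, 0], "fingers": 0.2},
  {"dp": [0, 0, -0.5], "turn": [0, 0, 0], "fingers": 0.2},
  {"dp": [0, 0, -0.6], "turn": [0, 0, 0], "fingers": 0.2},
])

```text
clock: 8.98
eef_pos: [514.0, 32.6, 94.5]
tcp_rot: [-3.138, 0.002, 1.467]
contact_force: [0.1, 1.2, 0.4]
opening: 0.797
grasp_force: 0.0
```

>>> play_rows([
  {"dp": [-0.6, 0, 0], "turn": [0, 0, 0], "fingers": 0.2},
  {"dp": [-0.7, 0, 0], "turn": [0, 0, 0], "fingers": 0.5},
  {"dp": [-0.7, 0.03, 0], "turn": [0, 0, 0], "fingers": 1},
  {"dp": [0, 0, 0], "turn": [0, 0, 0], "fingers": 1},
  {"dp": [0, 0, 0], "turn": [0, 0, 0], "fingers": 1},
])

```text
clock: 9.4
eef_pos: [508.4, -48.0, 95.6]
tcp_rot: [3.141, 0.001, 1.464]
contact_force: [-1.1, 0.2, -0.4]
opening: 0.231
grasp_force: 0.0
```

>>> play_rows([
  {"dp": [0, 0, 0], "turn": [0, 0, 0], "fingers": 1},
  {"dp": [0, 0, 0], "turn": [0, 0, 0], "fingers": 1},
  {"dp": [0, 0, 0], "turn": [0, 0, 0], "fingers": 1},
])

```text
clock: 9.65
eef_pos: [508.7, -46.1, 95.6]
tcp_rot: [3.141, 0.001, 1.468]
contact_force: [0.0, 0.7, 0.2]
opening: 0.001
grasp_force: 0.0
```

```bash
python3 - <<'E'
from h import *
p,R=S()
plan([([*st(0.5,-92),47],YS,5)],p,R,1)
E
```

```text
t 9.65 tcp [508.7 -46.1  95.6] yaw 1.4678 tilt [3.141e+00 1.000e-03] stand [  1.8 -94. ] F [0.  0.7 0.2] op 0.001 gf 0.0
[{"dp": [0.01, -0.01, 0.24], "turn": [0.0, 0.0, 0.0], "fingers": 1}, {"dp": [0.01, -0.01, 0.24], "turn": [0.0, 0.0, 0.0], "fingers": 1}, {"dp": [0.01, 0.0, 0.25], "turn": [0.0, 0.0, 0.0], "fingers": 1}, {"dp": [0.01, -0.01, 0.24], "turn": [0.0, 0.0, 0.0], "fingers": 1}, {"dp": [0.01, 0.0, 0.25], "turn": [0.01, 0.01, 0.0], "fingers": 1}]
```

>>> play_rows([
  {"dp": [0, -0.01, 0.24], "turn": [0, 0, 0], "fingers": 1},
  {"dp": [0, -0.01, 0.24], "turn": [0, 0, 0], "fingers": 1},
  {"dp": [0, -0.01, 0.24], "turn": [0, 0, 0], "fingers": 1},
  {"dp": [0, 0, 0.24], "turn": [0, 0, 0], "fingers": 1},
  {"dp": [0, 0, 0.24], "turn": [0, 0, 0], "fingers": 1},
])

```text
clock: 10.07
eef_pos: [507.0, -46.6, 46.3]
tcp_rot: [-3.141, 0.001, 1.467]
contact_force: [-0.5, 0.5, 0.2]
opening: 0.002
grasp_force: 0.0
```

>>> play_rows([
  {"dp": [0.2, 0, 0], "turn": [0, 0, 0], "fingers": 1},
  {"dp": [0.2, 0, 0], "turn": [0, 0, 0], "fingers": 1},
  {"dp": [0.2, 0, 0], "turn": [0, 0, 0], "fingers": 1},
  {"dp": [0.2, 0, 0], "turn": [0, 0, 0], "fingers": 1},
  {"dp": [0.2, 0, 0], "turn": [0, 0, 0], "fingers": 1},
])

```text
clock: 10.48
eef_pos: [512.0, -6.0, 48.1]
tcp_rot: [3.14, 0.001, 1.467]
contact_force: [0.3, -1.5, -1.4]
opening: 0.003
grasp_force: 0.4
```

>>> play_rows([
  {"dp": [0.2, 0, 0], "turn": [0, 0, 0], "fingers": 1},
  {"dp": [0.15, 0, 0], "turn": [0, 0, 0], "fingers": 1},
  {"dp": [0, 0, 0], "turn": [0, 0, 0], "fingers": 1},
])

```text
clock: 10.73
eef_pos: [513.5, 8.2, 48.0]
tcp_rot: [3.14, 0.001, 1.468]
contact_force: [0.3, -0.0, -0.3]
opening: 0.002
grasp_force: 0.0
```

```bash
python3 - <<'E'
from h import *
p,R=S()
E
```

```text
t 10.73 tcp [513.5   8.2  48. ] yaw 1.468 tilt [3.14e+00 1.00e-03] stand [  1.  -39.5] F [ 0.3 -0.  -0.3] op 0.002 gf 0.0
```

Expected home is a TCP y of about -26, so I creep in the last part.

>>> play_rows([
  {"dp": [0.1, 0, 0], "turn": [0, 0, 0], "fingers": 1},
  {"dp": [0.1, 0, 0], "turn": [0, 0, 0], "fingers": 1},
  {"dp": [0.05, 0, 0], "turn": [0, 0, 0], "fingers": 1},
])

```text
clock: 10.98
eef_pos: [514.3, 17.1, 47.8]
tcp_rot: [3.141, 0.001, 1.467]
contact_force: [-0.1, -0.9, 1.0]
opening: -0.004
grasp_force: 0.8
```

>>> play_rows([
  {"dp": [0.04, 0, 0], "turn": [0, 0, 0], "fingers": 1},
  {"dp": [0.03, 0, 0], "turn": [0, 0, 0], "fingers": 1},
])

```text
clock: 11.15
eef_pos: [514.5, 19.7, 47.7]
tcp_rot: [3.141, 0.001, 1.467]
contact_force: [-0.1, -2.5, 0.8]
opening: 0.0
grasp_force: 0.9
```

>>> play_rows([
  {"dp": [0.03, 0, 0], "turn": [0, 0, 0], "fingers": 1},
  {"dp": [0.02, 0, 0], "turn": [0, 0, 0], "fingers": 1},
])

```text
clock: 11.32
eef_pos: [514.7, 21.6, 47.7]
tcp_rot: [3.141, 0.001, 1.467]
contact_force: [0.3, -1.7, 1.3]
opening: 0.0
grasp_force: 0.9
```

```bash
python3 - <<'E'
from h import *
p,R=S()
E
```

```text
t 11.32 tcp [514.7  21.6  47.7] yaw 1.4668 tilt [3.141e+00 1.000e-03] stand [  0.8 -26.1] F [ 0.3 -1.7  1.3] op 0.0 gf 0.9
```

>>> play_rows([
  {"dp": [0.03, 0, 0], "turn": [0, 0, 0], "fingers": 1},
  {"dp": [0, 0, 0], "turn": [0, 0, 0], "fingers": 1},
])

```text
clock: 11.48
eef_pos: [514.8, 22.9, 47.7]
tcp_rot: [3.141, 0.001, 1.467]
contact_force: [0.6, -0.3, 0.5]
opening: -0.002
grasp_force: 0.2
```

>>> play_rows([
  {"dp": [0.03, 0, 0], "turn": [0, 0, 0], "fingers": 1},
  {"dp": [0, 0, 0], "turn": [0, 0, 0], "fingers": 1},
])

```text
clock: 11.65
eef_pos: [514.9, 24.1, 47.6]
tcp_rot: [3.141, 0.001, 1.467]
contact_force: [0.2, -0.7, 0.1]
opening: 0.002
grasp_force: 0.3
```

>>> play_rows([
  {"dp": [0.03, 0, 0], "turn": [0, 0, 0], "fingers": 1},
  {"dp": [0, 0, 0], "turn": [0, 0, 0], "fingers": 1},
])

```text
clock: 11.82
eef_pos: [515.0, 24.7, 47.7]
tcp_rot: [3.141, 0.002, 1.467]
contact_force: [-0.1, -6.8, 0.7]
opening: 0.0
grasp_force: 3.1
```

>>> play_rows([
  {"dp": [0.02, 0, 0], "turn": [0, 0, 0], "fingers": 1},
  {"dp": [0, 0, 0], "turn": [0, 0, 0], "fingers": 1},
  {"dp": [0, 0, 0], "turn": [0, 0, 0], "fingers": 1},
])

```text
clock: 12.07
eef_pos: [514.9, 24.7, 47.7]
tcp_rot: [3.141, 0.003, 1.468]
contact_force: [-1.1, -11.7, 1.5]
opening: -0.002
grasp_force: 5.8
```

```bash
python3 - <<'E'
from h import *
p,R=S()
a=[]
c=[*st(0.5,-60)]
# back off, up, over, down to crank pin (grasp point 19 behind TCP => tip z 41)
q,R2=plan([([*st(0.8,-45),48],YS,2),([*st(0.8,-50),150],YS,3),([*st(-30,30),170],YS,5),([*st(-55,148),120],YS,5)],p,R,0)
E
```

```text
t 12.07 tcp [514.9  24.7  47.7] yaw 1.4677 tilt [3.141e+00 3.000e-03] stand [  0.7 -22.9] F [ -1.1 -11.7   1.5] op -0.002 gf 5.8
[{"dp": [-0.28, 0.0, 0.0], "turn": [0.0, 0.01, 0.0], "fingers": 0}, {"dp": [-0.27, 0.0, -0.01], "turn": [0.01, 0.02, 0.0], "fingers": 0}, {"dp": [-0.04, 0.0, -0.85], "turn": [0.0, 0.0, 0.0], "fingers": 0}, {"dp": [-0.04, 0.0, -0.85], "turn": [0.0, 0.0, 0.0], "fingers": 0}, {"dp": [-0.05, 0.0, -0.85], "turn": [0.0, 0.0, 0.0], "fingers": 0}]
[{"dp": [0.4, -0.15, -0.1], "turn": [0.0, 0.0, 0.0], "fingers": 0}, {"dp": [0.4, -0.15, -0.1], "turn": [0.0, 0.0, 0.0], "fingers": 0}, {"dp": [0.4, -0.16, -0.1], "turn": [0.0, 0.0, 0.0], "fingers": 0}, {"dp": [0.4, -0.15, -0.1], "turn": [0.0, 0.0, 0.0], "fingers": 0}, {"dp": [0.4, -0.16, -0.1], "turn": [0.0, 0.0, 0.0], "fingers": 0}]
[{"dp": [0.59, -0.12, 0.25], "turn": [0.0, 0.0, 0.0], "fingers": 0}, {"dp": [0.59, -0.13, 0.25], "turn": [0.0, 0.0, 0.0], "fingers": 0}, {"dp": [0.59, -0.12, 0.25], "turn": [0.0, 0.0, 0.0], "fingers": 0}, {"dp": [0.59, -0.13, 0.25], "turn": [0.0, 0.0, 0.0], "fingers": 0}, {"dp": [0.59, -0.12, 0.25], "turn": [0.0, 0.0, 0.0], "fingers": 0}]
```

Firmly home. Moving over to the crank pin.

>>> play_rows([
  {"dp": [-0.28, 0, 0], "turn": [0, 0, 0], "fingers": 1},
  {"dp": [-0.27, 0, 0], "turn": [0, 0, 0], "fingers": 1},
  {"dp": [-0.05, 0, -0.85], "turn": [0, 0, 0], "fingers": 1},
  {"dp": [-0.05, 0, -0.85], "turn": [0, 0, 0], "fingers": 1},
  {"dp": [0, 0, -0.85], "turn": [0, 0, 0], "fingers": 0},
])

```text
clock: 12.48
eef_pos: [511.4, -0.7, 150.3]
tcp_rot: [-3.14, 0.001, 1.466]
contact_force: [-0.1, -0.2, -0.6]
opening: 0.127
grasp_force: 0.0
```

>>> play_rows([
  {"dp": [0.4, -0.15, -0.1], "turn": [0, 0, 0], "fingers": 0},
  {"dp": [0.4, -0.15, -0.1], "turn": [0, 0, 0], "fingers": 0},
  {"dp": [0.4, -0.15, -0.1], "turn": [0, 0, 0], "fingers": 0},
  {"dp": [0.4, -0.15, -0.1], "turn": [0, 0, 0], "fingers": 0},
  {"dp": [0.4, -0.15, -0.1], "turn": [0, 0, 0], "fingers": 0},
])

```text
clock: 12.9
eef_pos: [490.4, 83.1, 169.8]
tcp_rot: [3.141, 0.001, 1.466]
contact_force: [-0.0, 0.8, 0.0]
opening: 0.846
grasp_force: 0.0
```

>>> play_rows([
  {"dp": [0.59, -0.12, 0.25], "turn": [0, 0, 0], "fingers": 0},
  {"dp": [0.59, -0.13, 0.25], "turn": [0, 0, 0], "fingers": 0},
  {"dp": [0.59, -0.12, 0.25], "turn": [0, 0, 0], "fingers": 0},
  {"dp": [0.59, -0.13, 0.25], "turn": [0, 0, 0], "fingers": 0},
  {"dp": [0.59, -0.12, 0.25], "turn": [0, 0, 0], "fingers": 0},
])

```text
clock: 13.32
eef_pos: [478.1, 203.3, 119.0]
tcp_rot: [3.141, 0.001, 1.466]
contact_force: [-0.6, 0.1, 0.0]
opening: 1.001
grasp_force: 0.0
```

```bash
python3 - <<'E'
from h import *
p,R=S()
plan([([*st(-55.5,150),41],YS,5)],p,R,0)
E
```

```text
t 13.32 tcp [478.1 203.3 119. ] yaw 1.4664 tilt [3.141e+00 1.000e-03] stand [-54.3 150.9] F [-0.6  0.1  0. ] op 1.001 gf 0.0
[{"dp": [0.0, -0.01, 0.39], "turn": [0.0, 0.0, 0.0], "fingers": 0}, {"dp": [-0.01, -0.01, 0.39], "turn": [0.0, 0.0, 0.0], "fingers": 0}, {"dp": [0.0, 0.0, 0.39], "turn": [0.0, 0.0, 0.0], "fingers": 0}, {"dp": [-0.01, -0.01, 0.39], "turn": [0.0, 0.0, 0.0], "fingers": 0}, {"dp": [0.0, 0.0, 0.39], "turn": [0.01, 0.01, -0.01], "fingers": 0}]
```

>>> play_rows([
  {"dp": [0, -0.01, 0.39], "turn": [0, 0, 0], "fingers": 0},
  {"dp": [0, -0.01, 0.39], "turn": [0, 0, 0], "fingers": 0},
  {"dp": [0, 0, 0.39], "turn": [0, 0, 0], "fingers": 0},
  {"dp": [0, 0, 0.39], "turn": [0, 0, 0], "fingers": 0.3},
  {"dp": [0, 0, 0.39], "turn": [0, 0, 0], "fingers": 0.5},
], force=25)

```text
clock: 13.73
eef_pos: [477.6, 202.3, 40.7]
tcp_rot: [3.141, 0.001, 1.467]
contact_force: [0.0, -0.1, 0.5]
opening: 0.746
grasp_force: 0.0
```

>>> play_rows([
  {"dp": [0, 0, 0], "turn": [0, 0, 0], "fingers": 0.75},
  {"dp": [0, 0, 0], "turn": [0, 0, 0], "fingers": 0.85},
  {"dp": [0, 0, 0], "turn": [0, 0, 0], "fingers": 0.95},
  {"dp": [0, 0, 0], "turn": [0, 0, 0], "fingers": 1},
  {"dp": [0, 0, 0], "turn": [0, 0, 0], "fingers": 1},
])

```text
clock: 14.15
eef_pos: [477.4, 202.9, 42.4]
tcp_rot: [3.141, 0.001, 1.466]
contact_force: [-3.1, 1.0, 3.9]
opening: 0.126
grasp_force: 24.4
```

>>> play_rows([
  {"dp": [0, 0, 0], "turn": [0, 0, 0], "fingers": 1},
  {"dp": [0, 0, 0], "turn": [0, 0, 0], "fingers": 1},
])

```text
clock: 14.32
eef_pos: [477.5, 203.0, 42.3]
tcp_rot: [3.141, 0.001, 1.467]
contact_force: [-4.3, 0.5, 7.7]
opening: 0.127
grasp_force: 24.7
```

```bash
python3 - <<'E'
from h import *
p,R=S()
E
```

```text
t 14.32 tcp [477.5 203.   42.3] yaw 1.4668 tilt [3.141e+00 1.000e-03] stand [-55.  150.5] F [-4.3  0.5  7.7] op 0.127 gf 24.7
```

>>> play_rows([
  {"dp": [0, 0.02, -0.22], "turn": [0, 0, 0], "fingers": 1},
  {"dp": [0, 0.05, -0.21], "turn": [0, 0, 0], "fingers": 1},
  {"dp": [0, 0.08, -0.2], "turn": [0, 0, 0], "fingers": 1},
  {"dp": [0, 0.11, -0.18], "turn": [0, 0, 0], "fingers": 1},
  {"dp": [0, 0.14, -0.16], "turn": [0, 0, 0], "fingers": 1},
])

```text
clock: 14.73
eef_pos: [489.9, 201.5, 80.9]
tcp_rot: [-3.135, 0.002, 1.466]
contact_force: [-18.6, 10.7, 8.9]
opening: 0.13
grasp_force: 25.1
```

```bash
python3 - <<'E'
from h import *
p,R=S()
E
```

```text
t 14.73 tcp [489.9 201.5  80.9] yaw 1.4657 tilt [-3.135e+00  2.000e-03] stand [-42.5 150.3] F [-18.6  10.7   8.9] op 0.13 gf 25.1
```

>>> play_rows([
  {"dp": [0, 0, 0], "turn": [0, 0, 0], "fingers": 1},
  {"dp": [0, 0, 0], "turn": [0, 0, 0], "fingers": 1},
])

```text
clock: 14.9
eef_pos: [490.3, 201.6, 81.4]
tcp_rot: [-3.136, 0.002, 1.466]
contact_force: [-17.0, 6.3, 14.5]
opening: 0.129
grasp_force: 25.5
```

```bash
python3 - <<'E'
from h import *
from rig import r
p,R=S(); print(r.sense()["wrist_torque"])
f=r.grab_frame("scene");np.save("scene5.npy",f,allow_pickle=True)
crop(f,160,95,110,110,5.4,"pics/s6.png")
E
```

```text
t 14.9 tcp [490.3 201.6  81.4] yaw 1.4658 tilt [-3.136e+00  2.000e-03] stand [-42.1 150.4] F [-17.    6.3  14.5] op 0.129 gf 25.5
[ 1.13487535  2.87100776 -0.03989419]
```

View pics/s6.png

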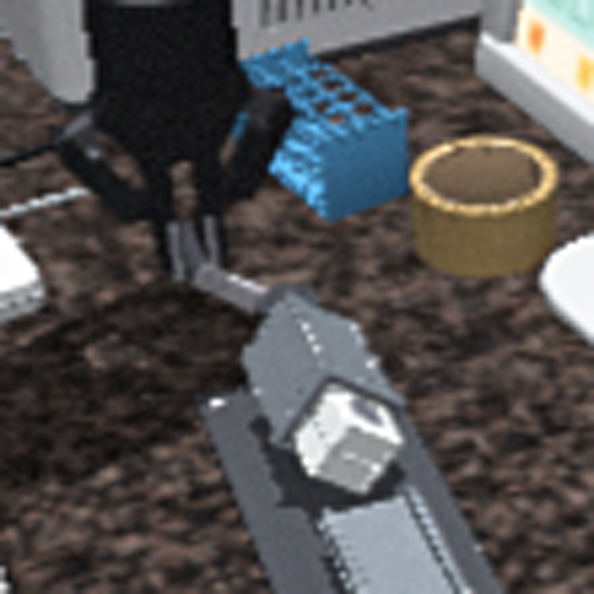

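The last picture shows the crank at about 40°, with the pin held at s6 (195,260) and the pair's end standing out of the sleeve at (350,440). The force is mild and radial, so I continue with a corrected arc.

>>> play_rows([
  {"dp": [0, 0.11, -0.19], "turn": [0, 0, 0], "fingers": 1},
  {"dp": [0, 0.18, -0.15], "turn": [0, 0, 0], "fingers": 1},
  {"dp": [0, 0.21, -0.1], "turn": [0, 0, 0], "fingers": 1},
  {"dp": [0, 0.23, -0.06], "turn": [0, 0, 0], "fingers": 1},
  {"dp": [0, 0.24, -0.02], "turn": [0, 0, 0], "fingers": 1},
])

```text
clock: 15.37
eef_pos: [531.7, 197.2, 102.7]
tcp_rot: [-3.141, 0.001, 1.467]
contact_force: [-6.2, 0.5, 6.3]
opening: 0.127
grasp_force: 25.5
```

```bash
python3 - <<'E'
from h import *
p,R=S()
E
```

```text
t 15.37 tcp [531.7 197.2 102.7] yaw 1.4672 tilt [-3.141e+00  1.000e-03] stand [ -0.5 150.3] F [-6.2  0.5  6.3] op 0.127 gf 25.5
```

>>> play_rows([
  {"dp": [0, 0, 0], "turn": [0, 0, 0], "fingers": 0.7},
  {"dp": [0, 0, 0], "turn": [0, 0, 0], "fingers": 0.7},
  {"dp": [0, 0, 0.15], "turn": [0, 0, 0], "fingers": 0.7},
  {"dp": [0, 0, 0], "turn": [0, 0, 0], "fingers": 1},
  {"dp": [0, 0, 0], "turn": [0, 0, 0], "fingers": 1},
], force=35)

```text
clock: 15.78
eef_pos: [531.4, 197.0, 94.5]
tcp_rot: [-3.141, 0.002, 1.467]
contact_force: [-0.1, -0.5, -3.8]
opening: 0.127
grasp_force: 34.0
```

>>> play_rows([
  {"dp": [0, 0, 0], "turn": [0, 0, 0], "fingers": 1},
  {"dp": [0, 0, 0], "turn": [0, 0, 0], "fingers": 1},
])

```text
clock: 15.95
eef_pos: [531.4, 197.0, 94.6]
tcp_rot: [-3.141, 0.002, 1.467]
contact_force: [-0.6, -0.5, -4.0]
opening: 0.13
grasp_force: 34.0
```

```bash
python3 - <<'E'
from h import *
p,R=S()
E
```

```text
t 15.95 tcp [531.4 197.   94.6] yaw 1.4671 tilt [-3.141e+00  2.000e-03] stand [ -0.7 150.1] F [-0.6 -0.5 -4. ] op 0.13 gf 34.0
```

>>> play_rows([
  {"dp": [0, 0.22, 0.02], "turn": [0, 0, 0], "fingers": 1},
  {"dp": [0, 0.21, 0.05], "turn": [0, 0, 0], "fingers": 1},
  {"dp": [0, 0.2, 0.08], "turn": [0, 0, 0], "fingers": 1},
  {"dp": [0, 0.18, 0.11], "turn": [0, 0, 0], "fingers": 1},
  {"dp": [0, 0.16, 0.14], "turn": [0, 0, 0], "fingers": 1},
])

```text
clock: 16.37
eef_pos: [570.4, 193.2, 79.2]
tcp_rot: [-3.141, 0.001, 1.467]
contact_force: [-7.3, 1.0, 2.6]
opening: 0.123
grasp_force: 35.1
```

```bash
python3 - <<'E'
from h import *
p,R=S()
E
```

```text
t 16.37 tcp [570.4 193.2  79.2] yaw 1.4667 tilt [-3.141e+00  1.000e-03] stand [ 38.4 150.4] F [-7.3  1.   2.6] op 0.123 gf 35.1
```

>>> play_rows([
  {"dp": [0, 0.14, 0.16], "turn": [0, 0, 0], "fingers": 1},
  {"dp": [0, 0.11, 0.18], "turn": [0, 0, 0], "fingers": 1},
  {"dp": [0, 0.08, 0.2], "turn": [0, 0, 0], "fingers": 1},
  {"dp": [0, 0.04, 0.21], "turn": [0, 0, 0], "fingers": 1},
  {"dp": [0, 0.01, 0.21], "turn": [0, 0, 0], "fingers": 1},
])

```text
clock: 16.78
eef_pos: [586.7, 191.5, 40.3]
tcp_rot: [3.139, 0.001, 1.467]
contact_force: [-2.7, -1.0, 6.0]
opening: 0.125
grasp_force: 37.0
```

>>> play_rows([
  {"dp": [0, 0, 0.03], "turn": [0, 0, 0], "fingers": 1},
  {"dp": [0, 0, 0.02], "turn": [0, 0, 0], "fingers": 1},
])

```text
clock: 16.95
eef_pos: [586.7, 191.5, 38.4]
tcp_rot: [3.139, 0.001, 1.467]
contact_force: [1.0, -1.2, 2.1]
opening: 0.126
grasp_force: 36.8
```

```bash
python3 - <<'E'
from h import *
p,R=S()
E
```

```text
t 16.95 tcp [586.7 191.5  38.4] yaw 1.4671 tilt [3.139e+00 1.000e-03] stand [ 54.9 150.4] F [ 1.  -1.2  2.1] op 0.126 gf 36.8
```

>>> play_rows([
  {"dp": [0, 0, 0.04], "turn": [0, 0, 0], "fingers": 1},
  {"dp": [0, 0, 0], "turn": [0, 0, 0], "fingers": 1},
])

```text
clock: 17.12
eef_pos: [586.7, 191.5, 37.5]
tcp_rot: [3.139, 0.001, 1.467]
contact_force: [3.2, -2.4, 2.0]
opening: 0.126
grasp_force: 36.8
```

>>> play_rows([
  {"dp": [0, 0, 0.04], "turn": [0, 0, 0], "fingers": 1},
  {"dp": [0, 0, 0], "turn": [0, 0, 0], "fingers": 1},
])

```text
clock: 17.28
eef_pos: [586.8, 191.6, 37.0]
tcp_rot: [3.139, 0.001, 1.467]
contact_force: [-0.5, -3.6, 11.5]
opening: 0.127
grasp_force: 38.0
```

>>> play_rows([
  {"dp": [0, 0, 0.04], "turn": [0, 0, 0], "fingers": 1},
  {"dp": [0, 0, 0], "turn": [0, 0, 0], "fingers": 1},
])

```text
clock: 17.45
eef_pos: [586.9, 191.6, 36.8]
tcp_rot: [3.139, 0.001, 1.467]
contact_force: [-6.8, -4.6, 26.5]
opening: 0.127
grasp_force: 39.3
```

Stop reached. Releasing and going to the protruding end of the pair.

>>> play_rows([
  {"dp": [0, 0, -0.08], "turn": [0, 0, 0], "fingers": 0},
  {"dp": [0, 0, 0], "turn": [0, 0, 0], "fingers": 0},
  {"dp": [0, 0, 0], "turn": [0, 0, 0], "fingers": 0},
  {"dp": [0, 0, -0.5], "turn": [0, 0, 0], "fingers": 0},
  {"dp": [0, 0, -0.8], "turn": [0, 0, 0], "fingers": 0},
])

```text
clock: 17.87
eef_pos: [583.0, 190.8, 86.1]
tcp_rot: [-3.136, 0.004, 1.467]
contact_force: [0.3, -0.9, -0.3]
opening: 0.829
grasp_force: 0.0
```

>>> play_rows([
  {"dp": [0, 0, -0.8], "turn": [0, 0, 0], "fingers": 0},
  {"dp": [0, 0, -0.7], "turn": [0, 0, 0], "fingers": 0},
  {"dp": [0, 0, 0], "turn": [0, 0, 0], "fingers": 0},
])

```text
clock: 18.12
eef_pos: [588.7, 192.8, 154.5]
tcp_rot: [3.134, -0.002, 1.467]
contact_force: [0.8, 0.6, 0.4]
opening: 0.999
grasp_force: 0.0
```

```bash
python3 - <<'E'
from h import *
p,R=S()
q,R2=plan([([*st(0.8,-3),150],YS,7),([*st(0.8,-3),100],YS,3)],p,R,0)
E
```

```text
t 18.12 tcp [588.7 192.8 154.5] yaw 1.467 tilt [ 3.134e+00 -2.000e-03] stand [ 56.7 151.9] F [0.8 0.6 0.4] op 0.999 gf 0.0
[{"dp": [-0.55, -0.2, 0.01], "turn": [0.01, 0.0, 0.0], "fingers": 0}, {"dp": [-0.55, -0.2, 0.01], "turn": [0.01, 0.0, 0.0], "fingers": 0}, {"dp": [-0.55, -0.2, 0.01], "turn": [0.01, 0.0, 0.0], "fingers": 0}, {"dp": [-0.56, -0.2, 0.02], "turn": [0.01, -0.01, 0.0], "fingers": 0}, {"dp": [-0.55, -0.2, 0.02], "turn": [0.01, 0.0, 0.0], "fingers": 0}]
[{"dp": [-0.56, -0.2, 0.01], "turn": [0.01, -0.01, 0.0], "fingers": 0}, {"dp": [-0.55, -0.2, 0.02], "turn": [0.02, 0.0, 0.0], "fingers": 0}, {"dp": [0.0, 0.0, 0.42], "turn": [0.0, 0.0, 0.0], "fingers": 0}, {"dp": [0.0, 0.0, 0.41], "turn": [0.0, 0.0, 0.0], "fingers": 0}, {"dp": [0.0, 0.0, 0.42], "turn": [0.0, 0.0, 0.0], "fingers": 0}]
```

>>> play_rows([
  {"dp": [-0.55, -0.2, 0], "turn": [0, 0, 0], "fingers": 0},
  {"dp": [-0.55, -0.2, 0], "turn": [0, 0, 0], "fingers": 0},
  {"dp": [-0.55, -0.2, 0], "turn": [0, 0, 0], "fingers": 0},
  {"dp": [-0.55, -0.2, 0], "turn": [0, 0, 0], "fingers": 0},
  {"dp": [-0.55, -0.2, 0], "turn": [0, 0, 0], "fingers": 0},
])

```text
clock: 18.53
eef_pos: [533.5, 85.6, 148.4]
tcp_rot: [-3.141, 0.001, 1.467]
contact_force: [-0.7, -0.2, 0.1]
opening: 0.997
grasp_force: 0.0
```

>>> play_rows([
  {"dp": [-0.55, -0.2, 0], "turn": [0, 0, 0], "fingers": 0},
  {"dp": [-0.55, -0.2, 0], "turn": [0, 0, 0], "fingers": 0},
  {"dp": [0, 0, 0.4], "turn": [0, 0, 0], "fingers": 0},
  {"dp": [0, 0, 0.4], "turn": [0, 0, 0], "fingers": 0},
  {"dp": [0, 0, 0.4], "turn": [0, 0, 0], "fingers": 0},
])

```text
clock: 18.95
eef_pos: [513.8, 43.8, 100.3]
tcp_rot: [3.141, 0.001, 1.466]
contact_force: [0.6, -0.5, 0.4]
opening: 0.999
grasp_force: 0.0
```

>>> play_rows([
  {"dp": [0, 0, 0], "turn": [0, 0, 0], "fingers": 0},
  {"dp": [0, 0, 0], "turn": [0, 0, 0], "fingers": 0},
])

```text
clock: 19.12
eef_pos: [513.2, 44.2, 100.3]
tcp_rot: [-3.14, 0.002, 1.467]
contact_force: [0.4, -0.1, -0.5]
opening: 1.003
grasp_force: 0.0
```

```bash
python3 - <<'E'
from h import *
p,R=S()
q,R2=plan([([*st(0.8,-3),51.5],YS,4)],p,R,0)
E
```

```text
t 19.12 tcp [513.2  44.2 100.3] yaw 1.467 tilt [-3.14e+00  2.00e-03] stand [-3.1 -3.7] F [ 0.4 -0.1 -0.5] op 1.003 gf 0.0
[{"dp": [0.0, 0.02, 0.3], "turn": [0.0, 0.0, 0.0], "fingers": 0}, {"dp": [0.01, 0.03, 0.31], "turn": [-0.01, 0.01, 0.0], "fingers": 0}, {"dp": [0.0, 0.02, 0.3], "turn": [0.0, 0.0, 0.0], "fingers": 0}, {"dp": [0.01, 0.03, 0.31], "turn": [-0.01, 0.01, 0.0], "fingers": 0}]
```

>>> play_rows([
  {"dp": [0, 0.02, 0.3], "turn": [0, 0, 0], "fingers": 0},
  {"dp": [0, 0.02, 0.3], "turn": [0, 0, 0], "fingers": 0},
  {"dp": [0, 0.02, 0.3], "turn": [0, 0, 0], "fingers": 0},
  {"dp": [0, 0.03, 0.3], "turn": [0, 0, 0], "fingers": 0.3},
  {"dp": [0, 0, 0], "turn": [0, 0, 0], "fingers": 0.4},
], force=30)

```text
clock: 19.53
eef_pos: [517.2, 43.9, 52.0]
tcp_rot: [-3.141, 0.001, 1.467]
contact_force: [-0.9, -0.6, -0.3]
opening: 0.753
grasp_force: 0.0
```

>>> play_rows([
  {"dp": [0, 0, 0], "turn": [0, 0, 0], "fingers": 0.5},
  {"dp": [0, 0, 0], "turn": [0, 0, 0], "fingers": 0.6},
  {"dp": [0, 0, 0], "turn": [0, 0, 0], "fingers": 0.7},
  {"dp": [0, 0, 0], "turn": [0, 0, 0], "fingers": 0.7},
])

```text
clock: 19.87
eef_pos: [518.0, 43.9, 54.0]
tcp_rot: [3.14, 0.001, 1.467]
contact_force: [-1.8, 0.4, 3.0]
opening: 0.414
grasp_force: 31.4
```

```bash
python3 - <<'E'
from h import *
p,R=S()
E
```

```text
t 19.87 tcp [518.   43.9  54. ] yaw 1.4669 tilt [3.14e+00 1.00e-03] stand [ 1.8 -3.5] F [-1.8  0.4  3. ] op 0.414 gf 31.4
```

>>> play_rows([
  {"dp": [-0.05, 0, -0.01], "turn": [0, 0, 0], "fingers": 0.7},
  {"dp": [-0.1, 0, -0.01], "turn": [0, 0, 0], "fingers": 0.7},
  {"dp": [-0.15, 0, 0], "turn": [0, 0, 0], "fingers": 0.7},
  {"dp": [-0.2, 0, 0], "turn": [0, 0, 0], "fingers": 0.7},
])

```text
clock: 20.2
eef_pos: [515.7, 23.5, 54.1]
tcp_rot: [3.14, 0.001, 1.467]
contact_force: [-0.4, -0.2, -1.2]
opening: 0.414
grasp_force: 30.9
```

>>> play_rows([
  {"dp": [-0.2, 0, 0], "turn": [0, 0, 0], "fingers": 0.7},
  {"dp": [-0.15, 0, 0], "turn": [0, 0, 0], "fingers": 0.7},
  {"dp": [0, 0, 0], "turn": [0, 0, 0], "fingers": 0.7},
])

```text
clock: 20.45
eef_pos: [514.0, 8.6, 54.1]
tcp_rot: [3.141, 0.001, 1.466]
contact_force: [0.2, -0.7, -0.2]
opening: 0.419
grasp_force: 30.9
```

```bash
python3 - <<'E'
from h import *
p,R=S()
E
```

```text
t 20.45 tcp [514.    8.6  54.1] yaw 1.4658 tilt [3.141e+00 1.000e-03] stand [  1.4 -39.1] F [ 0.2 -0.7 -0.2] op 0.419 gf 30.9
```

>>> play_rows([
  {"dp": [-0.2, 0, 0], "turn": [0, 0, 0], "fingers": 0.7},
  {"dp": [-0.25, 0, 0], "turn": [0, 0, 0], "fingers": 0.7},
  {"dp": [-0.25, 0, 0], "turn": [0, 0, 0], "fingers": 0.7},
  {"dp": [-0.25, 0, 0], "turn": [0, 0, 0], "fingers": 0.7},
  {"dp": [-0.25, 0, 0], "turn": [0, 0, 0], "fingers": 0.7},
])

```text
clock: 20.87
eef_pos: [509.1, -38.9, 54.1]
tcp_rot: [3.141, 0.001, 1.467]
contact_force: [0.3, 0.4, -0.8]
opening: 0.414
grasp_force: 30.9
```

>>> play_rows([
  {"dp": [-0.25, 0, 0], "turn": [0, 0, 0], "fingers": 0.7},
  {"dp": [-0.25, 0, 0], "turn": [0, 0, 0], "fingers": 0.7},
  {"dp": [-0.25, 0, 0], "turn": [0, 0, 0], "fingers": 0.7},
  {"dp": [-0.25, 0, 0], "turn": [0, 0, 0], "fingers": 0.7},
  {"dp": [-0.15, 0, 0], "turn": [0, 0, 0], "fingers": 0.7},
])

```text
clock: 21.28
eef_pos: [504.3, -84.8, 54.2]
tcp_rot: [3.141, 0.001, 1.466]
contact_force: [0.1, 0.8, -0.9]
opening: 0.425
grasp_force: 30.9
```

>>> play_rows([
  {"dp": [-0.05, 0, 0], "turn": [0, 0, 0], "fingers": 0.7},
  {"dp": [0, 0, 0.01], "turn": [0, 0, 0], "fingers": 0.7},
])

```text
clock: 21.45
eef_pos: [504.3, -86.3, 54.0]
tcp_rot: [3.141, 0.002, 1.466]
contact_force: [-3.1, -4.9, 8.9]
opening: 0.417
grasp_force: 32.2
```

```bash
python3 - <<'E'
from h import *
from rig import r
p,R=S()
f=r.grab_frame("scene");np.save("scene6.npy",f,allow_pickle=True)
crop(f,170,120,110,110,5.4,"pics/s7.png")
E
```

```text
t 21.45 tcp [504.3 -86.3  54. ] yaw 1.4663 tilt [3.141e+00 2.000e-03] stand [   1.6 -134.4] F [-3.1 -4.9  8.9] op 0.417 gf 32.2
```

>>> play_rows([
  {"dp": [0, 0, 0], "turn": [0, 0, 0], "fingers": 0.3},
  {"dp": [0, 0, 0], "turn": [0, 0, 0], "fingers": 0.2},
  {"dp": [0, 0, 0], "turn": [0, 0, 0], "fingers": 0.2},
  {"dp": [0, 0, -0.6], "turn": [0, 0, 0], "fingers": 0.1},
  {"dp": [0, 0, -0.8], "turn": [0, 0, 0], "fingers": 0.1},
])

```text
clock: 21.92
eef_pos: [502.2, -84.6, 108.2]
tcp_rot: [-3.137, 0.001, 1.467]
contact_force: [-0.8, -0.3, 0.6]
opening: 0.898
grasp_force: 0.0
```

>>> play_rows([
  {"dp": [0.6, 0, -0.6], "turn": [0, 0, 0], "fingers": 0.1},
  {"dp": [0.6, 0, -0.6], "turn": [0, 0, 0], "fingers": 0.1},
  {"dp": [0, 0, 0], "turn": [0, 0, 0], "fingers": 0.1},
])

```text
clock: 22.17
eef_pos: [512.1, -34.9, 162.2]
tcp_rot: [3.134, -0.0, 1.468]
contact_force: [0.5, 0.6, 0.7]
opening: 0.899
grasp_force: 0.0
```

```bash
python3 - <<'E'
from h import *
from rig import r
p,R=S()
f=r.grab_frame("scene");np.save("scene7.npy",f,allow_pickle=True)
np.set_printoptions(linewidth=250)
g=f["pixels"].astype(int).min(2)
for z in(77,59,41):
  for y in(-39,-143): print(z,y,[np.round(proj(f,[*st(x,y),z]),1).tolist() for x in(-17,19)])
print("cols 216..251 rows 182..");print(g[182:228,214:252])
E
```

```text
t 22.17 tcp [512.1 -34.9 162.2] yaw 1.468 tilt [ 3.134 -0.   ] stand [  4.1 -82.5] F [0.5 0.6 0.7] op 0.899 gf 0.0
77 -39 [[222.0, 181.4], [234.9, 178.2]]
77 -143 [[234.2, 207.0], [248.2, 203.3]]
59 -39 [[222.5, 186.5], [235.2, 183.4]]
59 -143 [[234.6, 212.2], [248.3, 208.6]]
41 -39 [[222.9, 191.6], [235.6, 188.4]]
41 -143 [[234.9, 217.4], [248.5, 213.7]]
cols 216..251 rows 182..
[[ 53  63  54 ...  52  50  66]
 [ 48  48  50 ...  35  33  56]
 [ 48  50  49 ...  27  37  41]
 ...
 [ 49  59  76 ... 161 162 158]
 [ 35  47  69 ... 160 172 165]
 [ 41  64  78 ... 153 139 125]]
```

```bash
python3 - <<'E'
from h import *
import sys
np.set_printoptions(linewidth=260,threshold=sys.maxsize)
f=load("scene7");g=f["pixels"].astype(int).min(2)
print(g[184:224,216:252])
E
```

```text
[[ 49  47  50  48  45  79 160 182 176 119  59 147 121  45  84 157  82  44 150 184 186 107  46  41  47  50  34  30  44  41  38  40  33  27  37  41]
 [ 46  48  52  45  46  71 121 166 176 176  81  83 150 114  54 148 117  48  90 160 174 134  66  46  44  51  48  33  45  40  46  41  44  38  29  27]
 [ 51  47  52  49  45  70 103 163 183 179 118  35  84 153  81  94 157 146 162 175 180 175 103  45  46  47  49  33  19  25  34  43  44  41  38  35]
 [ 48  43  48  49  51  58  96 112 169 182 173  88  81 161 145 162 174 174 176 176 174 179 132  66  46  44  47  45  29  24  54  57  53  51  48  54]
 [ 48  49  48  46  50  46  94 108 143 172 182 172 174 179 176 178 178 175 177 180 176 180 176 122  60  43  46  51  42  43  76  81  64  55  62  75]
 [ 51  47  47  55  76  59  98 109 104 167 180 172 175 176 176 176 178 174 177 174 144 165 183 184 107  47  45  46  49  33  27  55  59  66  80  92]
 [ 59  42  45  54  76  82 106 130 110 138 170 179 175 176 174 180 178 122 152 124  54  76 164 182 133  65  41  45  47  35  18  23  54  73  87  77]
 [ 63  47  69  78  86  89 101 109 109 105 159 179 174 143 110 152 118  
[... 4080 characters left out ...]
90  84  90  91  94  54  47 102 110 150 168 164 162 164 163 165 162 159 161 164 164 163 162 163 162 164 161 117]
 [ 34  73  90  89  89  85  89  88  89  89  88  91  86  63  43  47  75  87 144 159 164 161 160 157 159 157 159 162 162 163 162 162 160 160 164 161]
 [ 53  54  87  92  90  85  93  82  87  85  90  89  89  61  42  53 147  99 140 164 166 167 166 166 163 159 161 159 161 159 159 159 163 160 165 162]
 [ 52  34  72  89  90  90  88  89  89  89  88  89  84  87  59  44  69 101  95 134 144 157 162 167 162 164 160 157 159 162 159 162 159 158 160 164]
 [ 63  41  62  82  91  90  86  90  92  91  88  89  89  90  59  40  59 159 104 140 159 161 160 163 164 163 159 163 161 158 156 159 163 161 163 164]]
```

The data show the slotted tray (a) on top, with its near edge at v≈207 and the seam at v≈212, as predicted for y = -143. The pair is out on the shelf with its middle at about -91. Now gripping the top tray only.

```bash
python3 - <<'E'
from h import *
p,R=S()
q,R2=plan([([*st(1.5,-91),110],YS,4)],p,R,0.1)
E
```

```text
t 22.22 tcp [511.  -36.  160.2] yaw 1.4693 tilt [3.136e+00 1.000e-03] stand [  3.1 -83.7] F [0.2 0.3 0.1] op 0.901 gf 0.0
[{"dp": [-0.05, -0.01, 0.31], "turn": [0.01, 0.0, 0.0], "fingers": 0.1}, {"dp": [-0.04, -0.01, 0.31], "turn": [0.02, 0.0, 0.01], "fingers": 0.1}, {"dp": [-0.05, -0.01, 0.32], "turn": [0.01, 0.0, 0.0], "fingers": 0.1}, {"dp": [-0.04, -0.02, 0.32], "turn": [0.02, 0.01, 0.01], "fingers": 0.1}]
```

>>> play_rows([
  {"dp": [-0.04, 0, 0.31], "turn": [0, 0, 0], "fingers": 0.1},
  {"dp": [-0.04, 0, 0.31], "turn": [0, 0, 0], "fingers": 0.1},
  {"dp": [-0.04, 0, 0.31], "turn": [0, 0, 0], "fingers": 0.1},
  {"dp": [0, 0, 0], "turn": [0, 0, 0], "fingers": 0.1},
  {"dp": [0, 0, 0], "turn": [0, 0, 0], "fingers": 0.1},
])

```text
clock: 22.63
eef_pos: [507.6, -42.6, 119.4]
tcp_rot: [-3.14, 0.001, 1.467]
contact_force: [-0.2, 0.6, 1.1]
opening: 0.902
grasp_force: 0.0
```

```bash
python3 - <<'E'
from h import *
p,R=S()
q,R2=plan([([*st(1.5,-91),64.5],YS,4)],p,R,0.1)
E
```

```text
t 22.63 tcp [507.6 -42.6 119.4] yaw 1.4668 tilt [-3.14e+00  1.00e-03] stand [  0.4 -90.6] F [-0.2  0.6  1.1] op 0.902 gf 0.0
[{"dp": [0.0, 0.01, 0.34], "turn": [0.0, 0.0, 0.0], "fingers": 0.1}, {"dp": [0.0, 0.01, 0.34], "turn": [-0.01, 0.0, 0.0], "fingers": 0.1}, {"dp": [0.0, 0.01, 0.35], "turn": [0.0, 0.01, 0.0], "fingers": 0.1}, {"dp": [-0.01, 0.0, 0.34], "turn": [-0.01, 0.0, -0.01], "fingers": 0.1}]
```

>>> play_rows([
  {"dp": [0, 0.01, 0.34], "turn": [0, 0, 0], "fingers": 0.1},
  {"dp": [0, 0.01, 0.34], "turn": [0, 0, 0], "fingers": 0.1},
  {"dp": [0, 0.01, 0.34], "turn": [0, 0, 0], "fingers": 0.1},
  {"dp": [0, 0, 0.34], "turn": [0, 0, 0], "fingers": 0.2},
  {"dp": [0, 0, 0], "turn": [0, 0, 0], "fingers": 0.3},
], force=25)

```text
clock: 23.05
eef_pos: [508.7, -42.6, 64.6]
tcp_rot: [-3.14, 0.001, 1.467]
contact_force: [-1.1, -0.6, 0.2]
opening: 0.702
grasp_force: 0.0
```

>>> play_rows([
  {"dp": [0, 0, 0], "turn": [0, 0, 0], "fingers": 0.45},
  {"dp": [0, 0, 0], "turn": [0, 0, 0], "fingers": 0.5},
  {"dp": [0, 0, 0], "turn": [0, 0, 0], "fingers": 0.6},
  {"dp": [0, 0, 0], "turn": [0, 0, 0], "fingers": 0.7},
  {"dp": [0, 0, 0], "turn": [0, 0, 0], "fingers": 0.7},
])

```text
clock: 23.47
eef_pos: [510.5, -42.7, 67.2]
tcp_rot: [3.139, 0.001, 1.467]
contact_force: [-1.0, -0.3, 6.9]
opening: 0.414
grasp_force: 25.3
```

```bash
python3 - <<'E'
from h import *
p,R=S()
E
```

```text
t 23.47 tcp [510.5 -42.7  67.2] yaw 1.467 tilt [3.139e+00 1.000e-03] stand [  3.3 -90.4] F [-1.  -0.3  6.9] op 0.414 gf 25.3
```

>>> play_rows([
  {"dp": [0, 0, -0.1], "turn": [0, 0, 0], "fingers": 0.7},
  {"dp": [0, 0, -0.1], "turn": [0, 0, 0], "fingers": 0.7},
  {"dp": [0, 0, -0.15], "turn": [0, 0, 0], "fingers": 0.7},
  {"dp": [0, 0, -0.2], "turn": [0, 0, 0], "fingers": 0.7},
  {"dp": [0, 0, -0.3], "turn": [0, 0, 0], "fingers": 0.7},
])

```text
clock: 23.88
eef_pos: [509.5, -42.5, 100.5]
tcp_rot: [-3.142, 0.001, 1.467]
contact_force: [0.1, 0.1, -0.3]
opening: 0.408
grasp_force: 25.4
```

>>> play_rows([
  {"dp": [0, 0, -0.5], "turn": [0, 0, 0], "fingers": 0.7},
  {"dp": [0, 0, -0.5], "turn": [0, 0, 0], "fingers": 0.7},
  {"dp": [0, 0, -0.3], "turn": [0, 0, 0], "fingers": 0.7},
  {"dp": [0, 0, 0], "turn": [0, 0, 0], "fingers": 0.7},
  {"dp": [0, 0, 0], "turn": [0, 0, 0], "fingers": 0.7},
])

```text
clock: 24.3
eef_pos: [510.4, -42.5, 153.0]
tcp_rot: [3.139, 0.001, 1.467]
contact_force: [-0.2, 0.9, -2.3]
opening: 0.411
grasp_force: 25.4
```

```bash
python3 - <<'E'
from h import *
from rig import r
p,R=S()
f=r.grab_frame("scene");np.save("scene8.npy",f,allow_pickle=True)
print("b rim",[np.round(proj(f,[*st(x,y),59])).tolist() for x in(-16,20) for y in(-39,-143)])
p,R=S()
q,R2=plan([([*st(3,-91)+[-20,-80],140],YS,4),([438,-336,100],YS,8)],p,R,0.7)
E
```

```text
t 24.3 tcp [510.4 -42.5 153. ] yaw 1.4669 tilt [3.139e+00 1.000e-03] stand [  3.1 -90.3] F [-0.2  0.9 -2.3] op 0.411 gf 25.4
b rim [[223.0, 186.0], [235.0, 212.0], [236.0, 183.0], [249.0, 208.0]]
t 24.35 tcp [509.7 -42.5 152.1] yaw 1.4669 tilt [3.14e+00 1.00e-03] stand [  2.4 -90.3] F [-0.7 -0.8 -1. ] op 0.411 gf 25.4
[{"dp": [-0.51, -0.07, 0.08], "turn": [0.0, 0.0, 0.0], "fingers": 0.7}, {"dp": [-0.52, -0.07, 0.08], "turn": [0.0, 0.0, 0.0], "fingers": 0.7}, {"dp": [-0.51, -0.07, 0.07], "turn": [0.01, 0.01, 0.0], "fingers": 0.7}, {"dp": [-0.52, -0.07, 0.07], "turn": [0.0, 0.0, 0.0], "fingers": 0.7}, {"dp": [-0.68, -0.09, 0.13], "turn": [0.0, 0.0, 0.0], "fingers": 0.7}]
[{"dp": [-0.68, -0.09, 0.12], "turn": [0.0, 0.0, 0.0], "fingers": 0.7}, {"dp": [-0.68, -0.09, 0.13], "turn": [0.0, 0.0, 0.0], "fingers": 0.7}, {"dp": [-0.68, -0.09, 0.12], "turn": [0.0, 0.0, 0.0], "fingers": 0.7}, {"dp": [-0.68, -0.1, 0.13], "turn": [0.0, 0.0, 0.0], "fingers": 0.7}, {"dp": [-0.67, -0.09, 0.12], "turn": [0.0, 0.0, 0.0], "fingers": 0.7}]
[{"dp": [-0.68, -0.1, 0.13], "turn": [0.0, 0.0, 0.0], "fingers": 0.7}, {"dp": [-0.67, -0.09, 0.12], "turn": [0.0, 0.0, 0.0], "fingers": 0.7}]
```

>>> play_rows([
  {"dp": [-0.5, -0.07, 0.05], "turn": [0, 0, 0], "fingers": 0.7},
  {"dp": [-0.5, -0.07, 0.05], "turn": [0, 0, 0], "fingers": 0.7},
  {"dp": [-0.5, -0.07, 0.05], "turn": [0, 0, 0], "fingers": 0.7},
  {"dp": [-0.6, -0.07, 0.1], "turn": [0, 0, 0], "fingers": 0.7},
  {"dp": [-0.7, -0.09, 0.13], "turn": [0, 0, 0], "fingers": 0.7},
])

```text
clock: 24.77
eef_pos: [482.8, -152.7, 136.0]
tcp_rot: [-3.141, 0.001, 1.468]
contact_force: [0.6, -0.4, -1.3]
opening: 0.416
grasp_force: 25.4
```

>>> play_rows([
  {"dp": [-0.7, -0.09, 0.13], "turn": [0, 0, 0], "fingers": 0.7},
  {"dp": [-0.7, -0.09, 0.13], "turn": [0, 0, 0], "fingers": 0.7},
  {"dp": [-0.7, -0.1, 0.13], "turn": [0, 0, 0], "fingers": 0.7},
  {"dp": [-0.7, -0.1, 0.13], "turn": [0, 0, 0], "fingers": 0.7},
  {"dp": [-0.7, -0.1, 0.13], "turn": [0, 0, 0], "fingers": 0.7},
])

```text
clock: 25.18
eef_pos: [448.7, -290.5, 109.7]
tcp_rot: [-3.141, 0.0, 1.467]
contact_force: [-0.0, 0.2, -1.1]
opening: 0.413
grasp_force: 25.4
```

>>> play_rows([
  {"dp": [-0.7, -0.09, 0.13], "turn": [0, 0, 0], "fingers": 0.7},
  {"dp": [-0.5, -0.09, 0.13], "turn": [0, 0, 0], "fingers": 0.7},
  {"dp": [0, 0, 0], "turn": [0, 0, 0], "fingers": 0.7},
  {"dp": [0, 0, 0], "turn": [0, 0, 0], "fingers": 0.7},
])

```text
clock: 25.52
eef_pos: [436.6, -336.8, 99.4]
tcp_rot: [-3.14, -0.0, 1.465]
contact_force: [-1.2, 1.0, -1.5]
opening: 0.411
grasp_force: 25.4
```

```bash
python3 - <<'E'
from h import *
from rig import r
p,R=S()
f=r.grab_frame("top");np.save("top9.npy",f,allow_pickle=True)
w=[];g=f["pixels"].astype(int)
# sample tray_b: cell centres at rim height, white mask extents
c=white(f,205,190,295,232,190)
q=(np.array([onz(f,u,v,59)[:2] for u,v in c])-O)@np.c_[ex,ey]
print("white extents",q.min(0),q.max(0))
for y in(-124,-91,-58):
    u,v=proj(f,[*st(1.5,y),59]);u=int(round(u));v=int(round(v));print(y,u,v);print(g[v-6:v+7,u-7:u+8].min(2))
plan([([438,-336,30],YS,4)],p,R,0.7)
E
```

```text
t 25.52 tcp [ 436.6 -336.8   99.4] yaw 1.4648 tilt [-3.14 -0.  ] stand [ -39.8 -390.6] F [-1.2  1.  -1.5] op 0.411 gf 25.4
white extents [ -19.21215108 -136.57103397] [ 20.57478002 -39.55321346]
-124 262 218
[[183 189 223 226 232 229 230 238 220 219 211 210 206 164 185]
 [202 213 237 235 236 236 237 237 228 228 224 224 224 159 201]
 [209 212 236 236 238 202 204 205 205 232 238 237 239 156 235]
 [231 209 238 202 205 171 172 159 156 189 206 224 240 150 244]
 [222 197 239 169 172 161 125 111 110 107 128 189 230 150 244]
 [231 226 205 172 174 110 117 109 134  91  71 144 192 125 244]
 [239 239 169 172 157 114 164 161 170 160 113  89 177 106 244]
 [239 239 168 172 131 162 176 174 173 176 166  60 163 135 244]
 [239 238 169 189 138 174 171 172 171 175 181  60 153 132 235]
 [239 239 170 180 166 172 172 171 174 177 135  81 171 124 224]
 [239 238 169 172 155 172 172 174 136 139  98 156 176 137 223]
 [224 210 223 170 142 169 170 163 129 115 156 206 173 186 215]
 [233 226 240 226 222 215 211 168 164 183 162 202 166 186 208]]
-91 248 217
[[189 220 217 223 228 232 229 230 237 219 220 212 204 207 18
[... 1171 characters left out ...]
 108 155 156 158 132 101 190 228 174 205]
 [204 240 172 160  95 134 177 175 176 170  76 142 216 193 198]
 [203 241 172 154  91 169 174 172 173 178 101 119 202 212 196]
 [180 241 174 153  77 179 175 173 174 177 109 118 193 220 210]
 [154 241 172 169  68 147 176 175 174 177  91 139 220 223 201]
 [182 242 172 174 134  84 146 160 158 127 110 162 235 232 202]
 [178 213 188 171 166 151 142 131 132 152 156 215 237 236 228]]
[{"dp": [0.01, 0.01, 0.43], "turn": [0.0, 0.0, -0.01], "fingers": 0.7}, {"dp": [0.0, 0.01, 0.43], "turn": [0.0, 0.0, 0.0], "fingers": 0.7}, {"dp": [0.01, 0.01, 0.44], "turn": [-0.01, 0.0, -0.01], "fingers": 0.7}, {"dp": [0.0, 0.0, 0.43], "turn": [0.0, 0.0, 0.0], "fingers": 0.7}]
```

All three cups show round mouths with a shaded interior, one per cell of b, so they stand mouth-up on the shelf. Laying tray_a down.

>>> play_rows([
  {"dp": [0, 0, 0.5], "turn": [0, 0, 0], "fingers": 0.7},
  {"dp": [0, 0, 0.6], "turn": [0, 0, 0], "fingers": 0.7},
  {"dp": [0, 0, 0.6], "turn": [0, 0, 0], "fingers": 0.7},
  {"dp": [0, 0, 0.4], "turn": [0, 0, 0], "fingers": 0.7},
  {"dp": [0, 0, 0], "turn": [0, 0, 0], "fingers": 0.7},
])

```text
clock: 25.98
eef_pos: [436.2, -334.0, 13.8]
tcp_rot: [-3.138, -0.002, 1.468]
contact_force: [-0.6, -0.0, -1.2]
opening: 0.412
grasp_force: 25.4
```

>>> play_rows([
  {"dp": [0, 0, 0.06], "turn": [0, 0, 0], "fingers": 0.7},
  {"dp": [0, 0, 0], "turn": [0, 0, 0], "fingers": 0.7},
])

```text
clock: 26.15
eef_pos: [438.4, -336.4, 14.9]
tcp_rot: [3.14, 0.001, 1.468]
contact_force: [-0.3, 0.3, -0.9]
opening: 0.405
grasp_force: 25.4
```

>>> play_rows([
  {"dp": [0, 0, 0.03], "turn": [0, 0, 0], "fingers": 0.7},
  {"dp": [0, 0, 0], "turn": [0, 0, 0], "fingers": 0.7},
])

```text
clock: 26.32
eef_pos: [438.6, -337.0, 14.3]
tcp_rot: [3.139, 0.002, 1.467]
contact_force: [-0.2, -0.3, -1.7]
opening: 0.41
grasp_force: 25.4
```

>>> play_rows([
  {"dp": [0, 0, 0.05], "turn": [0, 0, 0], "fingers": 0.7},
  {"dp": [0, 0, 0.05], "turn": [0, 0, 0], "fingers": 0.7},
  {"dp": [0, 0, 0], "turn": [0, 0, 0], "fingers": 0.7},
])

```text
clock: 26.57
eef_pos: [437.9, -336.8, 9.3]
tcp_rot: [3.141, 0.001, 1.467]
contact_force: [-0.7, -0.2, -0.8]
opening: 0.412
grasp_force: 25.4
```

>>> play_rows([
  {"dp": [0, 0, 0.03], "turn": [0, 0, 0], "fingers": 0.7},
  {"dp": [0, 0, 0], "turn": [0, 0, 0], "fingers": 0.7},
])

```text
clock: 26.73
eef_pos: [437.9, -336.9, 8.6]
tcp_rot: [3.141, 0.001, 1.467]
contact_force: [-1.8, 1.7, 6.6]
opening: 0.408
grasp_force: 26.2
```

>>> play_rows([
  {"dp": [0, 0, 0.03], "turn": [0, 0, 0], "fingers": 0.7},
  {"dp": [0, 0, 0], "turn": [0, 0, 0], "fingers": 0.7},
])

```text
clock: 26.9
eef_pos: [438.0, -337.0, 8.2]
tcp_rot: [3.141, 0.001, 1.467]
contact_force: [-4.7, 2.2, 18.8]
opening: 0.412
grasp_force: 27.8
```

On the table. Release and retreat.

>>> play_rows([
  {"dp": [0, 0, -0.04], "turn": [0, 0, 0], "fingers": 0.7},
  {"dp": [0, 0, 0], "turn": [0, 0, 0], "fingers": 0.3},
  {"dp": [0, 0, 0], "turn": [0, 0, 0], "fingers": 0.1},
  {"dp": [0, 0, 0], "turn": [0, 0, 0], "fingers": 0},
  {"dp": [0, 0, 0], "turn": [0, 0, 0], "fingers": 0},
])

```text
clock: 27.32
eef_pos: [437.8, -336.8, 8.2]
tcp_rot: [3.141, 0.001, 1.467]
contact_force: [0.0, -0.7, 0.3]
opening: 0.951
grasp_force: 0.0
```

>>> play_rows([
  {"dp": [0, 0, -0.4], "turn": [0, 0, 0], "fingers": 0},
  {"dp": [0, 0, -0.8], "turn": [0, 0, 0], "fingers": 0},
  {"dp": [0, 0, -0.8], "turn": [0, 0, 0], "fingers": 0},
  {"dp": [-0.6, -0.8, -0.8], "turn": [0, 0, 0], "fingers": 0},
  {"dp": [-0.6, -0.8, -0.6], "turn": [0, 0, 0], "fingers": 0},
])

```text
clock: 27.73
eef_pos: [380.3, -371.9, 137.9]
tcp_rot: [3.139, 0.002, 1.47]
contact_force: [0.0, -1.4, -0.3]
opening: 0.998
grasp_force: 0.0
```

>>> play_rows([
  {"dp": [-0.8, -0.4, 0], "turn": [0, 0, 0], "fingers": 0},
  {"dp": [-0.8, -0.4, 0], "turn": [0, 0, 0], "fingers": 0},
  {"dp": [-0.8, 0, 0], "turn": [0, 0, 0], "fingers": 0},
  {"dp": [0, 0, 0], "turn": [0, 0, 0], "fingers": 0},
  {"dp": [0, 0, 0], "turn": [0, 0, 0], "fingers": 0},
])

```text
clock: 28.15
eef_pos: [336.9, -465.2, 135.8]
tcp_rot: [3.14, 0.001, 1.464]
contact_force: [0.7, 0.5, -0.6]
opening: 0.996
grasp_force: 0.0
```

```bash
python3 - <<'E'
from h import *
from rig import r
p,R=S()
t=r.grab_frame("top");t0=load("top")
c=white(t,335,215,395,270,140);w=np.array([onz(t,u,v,18)[:2] for u,v in c],np.float32);print("tray_a",cv2.minAreaRect(w))
c=white(t,205,190,295,232,190);q=(np.array([onz(t,u,v,59)[:2] for u,v in c])-O)@np.c_[ex,ey];print("b",q.min(0),q.max(0))
d=np.abs(t["pixels"].astype(int)-t0["pixels"]).max(2)>40
print("bystander change",[int(d[a:b,x:y].sum()) for a,b,x,y in((135,165,235,262),(138,175,270,308),(145,170,315,340))])
E
```

```text
t 28.15 tcp [ 336.9 -465.2  135.8] yaw 1.4644 tilt [3.14e+00 1.00e-03] stand [-125.7 -528.6] F [ 0.7  0.5 -0.6] op 0.996 gf 0.0
tray_a ((438.9199523925781, -337.4560852050781), (103.47154998779297, 38.019344329833984), 84.94905090332031)
b [ -19.21586256 -139.84710689] [ 21.11373492 -39.55321346]
bystander change [0, 0, 0]
```

Tray_a lies flat on the worktop, tray_b with the cups is on the shelf, and the bystanders haven't moved.

```bash
python3 -c "
from rig import r
print(r.sign_off())"
```

```text
the job is handed in; nothing more can be done
None
```

The job is handed in at about 28 s: the three cups stand mouth-up in the loading tray, which is wholly out on the shelf; the drying tray lies flat, face-down, on the worktop, and the bottle, timer and vial have not moved.

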